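# Ease the bow clip off the forming-roller axle with a wedge

## Task

Take the bow clip off the end of the forming-roller axle: slide the taper wedge along the top of the axle, in under the bow, until the clip has spread and sits up on the wedge's flat, lift it away on the wedge and tip it into the square parts tray, then lay the wedge back flat on the bench. Do not pull at the clip with the fingers or let it fall on the bench, and leave the other things where they are.

Things in the scene. Friction and masses are not known exactly. Their poses are not given: they have to be found in the camera images.
- axle_clip_seat (a point): on the centre line of the level roller axle, 90 mm above the bench, at the middle of the clip's groove. x runs along the axle from its free end towards the roller and the grey cast bracket fixed to the bench; z is up. The axle is 21 mm thick: its top is 10.5 mm above this point. The groove, 16 mm thick, runs from x = -6.5 to 6.5 mm
- axle_end (a point): centre of the axle's free end face, 27.5 mm from the middle of the groove; same axes as the clip seat. The wedge comes in from this end
- spacer_flange (a point): on the axle's centre line, at the face of the slotted aluminium spacer behind the clip (6.5 mm past the groove's middle): flange 52 mm across, 10 mm thick, then a tube 31 mm across to 58 mm past this point. A slot 14 mm wide along its whole top lies open down to the axle, so a blade slides on through it. The roller (86 mm across) begins 61 mm past this point. Same axes as the clip seat
- clip_bow (a point): underside of the clip's bow, middle. The clip is an upside-down U of dark band, 10 mm wide along the axle (its x), 25 mm across (y), 2.5 mm thick; its spring legs reach 28 mm down and clasp the groove with hooked tips. On the axle this point is 5.5 mm above the axle's top, which leaves room for the nose of a blade; z is up
- clip: the bow clip, 22 g of oiled steel (friction about 0.2 on wedge and axle); origin 16 mm below the bow's underside, on the axle's centre while it sits there. Lifting it takes some 8 N over the first 6 mm; risen by 12.5 mm it is free of the axle. The flange keeps it from being pushed along the axle; the wedge's push along the axle takes about 10 N
- wedge_handle (a point): middle of the wedge's wooden handle, half-way up. The taper wedge has a block handle (84 mm long, 24 mm wide, 30 mm high) and a steel blade (9 mm wide, 65 mm long). It lies on its flat underside, 15 mm below this point; x runs along the tool to the nose, z up
- wedge: the whole wedge, about 0.13 kg; origin on its underside, below the middle of the handle; same axes as the handle
- wedge_land (a point): middle of the flat on top of the blade: 56 mm ahead of the handle's middle, 18 mm above the underside. The flat is 28 mm long, from the handle's end face to the slope, which falls evenly to the nose. A clip saddled on the flat stays there while the wedge is level, and slides off over the nose when the nose is tipped down by 20 to 45 degrees
- wedge_nose (a point): middle of the nose, at the level of the wedge's underside, 107 mm ahead of the handle's middle. The nose edge is 9 mm wide and reaches from 1.6 to 3.5 mm above the underside; it is bevelled below over its last 10 mm so as not to catch
- tray_in (a point): middle of the inner floor of the square parts tray, 115 x 115 mm outside, 26 mm high, wall and floor 3 mm, held to the bench by its magnet; x and y along its sides, z up; 3 mm above the bench
- file: flat file with a round wooden handle, 180 mm long, 21 mm high, lying flat; its origin is on the bench where handle and blade meet, its x axis runs along the tool
- wrench: ring and open-ended spanner, 170 mm long, 8 mm thick, lying flat; its origin is on the bench under its middle, its x axis runs along it
- bowl: spun aluminium bowl, 110 mm across the rim, 50 mm high; origin under its centre
- grease: round tin, 60 mm across, 72 mm high; origin under its centre
- spare: spare forming roller lying flat, 76 mm across, 22 mm high; origin under its centre
- chuck: turned wooden spinning former, 90 mm across, 78 mm high; origin under its centre
- blanks: stack of round aluminium blanks, 150 mm across, 15 mm high; origin under its centre

How it is judged:
By the outcome, as a careful person would: the job done as asked, in the order asked, and still so for the second after the job is handed in, with the robot touching nothing.
It also fails if it takes over 72 s, if anything falls off the work surface, if the arm or the gripper's body presses on something with over 40 N, if the wrist force passes 120 N, or if a joint passes its speed limit or range.

## Robot

A 7-joint arm with a two-finger parallel gripper is mounted at the origin on the work surface. World frame = base frame: x ahead of the robot, y to its left, z up, the work surface at z = 0. Lengths are in m, angles in rad, forces in N, time in s.
With the tool pointing down it reaches from about 0.4 to 0.85 m from the base axis. Payload 4.5 kg.
Tool frame: the origin (TCP) lies on the centre line of the jaws, within the pads' length; the fingertips stand 14 mm ahead of it and the grasp point (between the pads) lies 5 mm behind it (nose_length is the distance from the TCP to the fingertips, in m); x points along the fingers, y is the direction in which the jaws open and shut, and the axes are right-handed (so a half turn about x gives the same grasp; the last joint's range is limited). The gripper opens to 88 mm and grips with 3 to 60 N. Pads are 18 mm wide; open, the fingers measure 123 mm over their backs; the gripper's body (75 mm by 187 mm) begins 45 mm behind the grasp point.
Start: joints at [-1.123, 0.689, -0.195, 1.565, 0.157, 0.902, -0.215], TCP at [0.251, 0.572, 0.216] pointing down, gripper open.
Joint ranges: [-3.01, 3.01], [-0.46, 2.08], [-1.47, 1.51], [0.13, 2.56], [-1, 4.14], [0.04, 2.09], [-2.66, 2.66]. Speed limits (rad/s): [2.57, 2.57, 3.14, 3.14, 3.14, 3.14, 3.14].

## Interface

Orientations are given as a unit quaternion [x, y, z, w].
In Python, from plant import get_state, snapshot, camera_params, finish_job, boxes_of, silhouettes, spot_point, nose_length gives the robot as it stands.
- The arm moves only by the tool apply_moves, never from a script. Its arguments are lists of equal length, an entry for each row: "delta_pos": the shift along the tool's x, y, z in cm, a list of three; "yaw": the turn about the tool's x in rad; "gripper": the opening in per cent of the stroke, from 0 (shut) to 100 (fully open). A call has 1 to 10 rows; each row is the pose to reach, as a shift and turn from the pose measured when the call began, along the tool's axes at that moment; what a row does not reach only later rows make up. A row lasts 1/12 s, in which the tool goes at most 41.7 mm and 7.16 degrees, less where a joint would pass 70% of its speed; a pose out of reach is approached as far as the arm can. A call with a gripper value outside its range is refused whole. The fingers move at their own pace and stop on an object; "force" is the grip in N (left out, the last holds). Time passes only in rows, so rows that repeat a pose let the fingers close. It gives the time, the measured TCP pose, the force and the opening at its end, in the units of the state.
- get_state(): the state, without advancing time (a new reading comes with each control period).
- snapshot(name): name is "scene" or "side" or "wrist"; returns the picture (384x512x3 uint8, red, green, blue); there is no depth.
- camera_params(name): a dict with "fovy" (degrees; the focal length in pixels is half the picture's height over the tangent of half this angle, whatever the lens; pixels are square), "cx", "cy" (the principal point, pixels), "position" and "orientation" of the camera in the world. Camera axes: x right, y down, z forward; pixel columns grow to the right and rows downward; lengths in m; the calibration is good to about 2 mm. A picture is of the moment at which its call begins: read the wrist's pose just before it. camera_params takes no time and is no camera call; for the wrist camera it gives the pose at the moment of the call.
- finish_job(): hands the job in, once; it reports no verdict.
Trained networks look in the newest picture that a camera, given by its name, has taken for a name from the list of things; names that differ only in an ending like _2 or _b are one class to them, and where a whole thing is asked for, a point or a joint stands for the part that bears it (a point fixed in the world has none). Each returns a list of dicts, best first, with "score" (0 to 1); they miss things now and then, are a little off and sometimes report something else, mostly with a low value. They report only what shows in the picture. A call takes as long as a camera call.
- boxes_of(thing, camera): "bbox" ([left, top, width, height] in pixels, round what is visible of it).
- silhouettes(thing, camera): "mask" (384x512 bool, what is visible of it) and "bbox" ([left, top, width, height] in pixels, round what is visible of it).
- spot_point(thing, camera): "pixel" ([column, row] in pixels: a listed point, or the origin of a listed thing).
The state is a dict: "clock": time; "q": joint angles; "qd": joint speeds; "joint_torque": joint torques, N m; "tool_pos": TCP position; "eef_rot": TCP orientation; "contact_force": force on the tool from outside, world axes, zero at the start; "moment": the same for the moment, N m; "opening": opening from 0.0 (shut) to 1.0 (fully open).
Only numpy, scipy, OpenCV 4.12 (cv2) and the standard library are available. Lean on these libraries where they do the work, as an engineer would, in place of code of your own. Each camera call takes 0.05 s, during which the arm holds its last target.

## Working session

There is one attempt and no reset: what is moved stays moved. The work goes in short steps, Python scripts to look and compute and a tool call to move; the robot and the scene stay as the last step left them, time stands still between calls to the robot, and variables do not carry over. Pictures are saved under pics/ and viewed, and the job is handed in when it is done.

Besides the shell and the picture viewer there is one more tool, called after "Request:" as a command line: name --pt "numbers of a row" for each row, then --argument value for the rest. apply_moves: Moves the arm, as the interface text tells. Its arguments: {"type":"object","properties":{"delta_pos":{"type":"array"},"yaw":{"type":"array"},"gripper":{"type":"array"},"force":{"type":"number"}},"required":["delta_pos","yaw","gripper"]}

```bash
ls; mkdir -p pics; cat > h.py <<'E'
import numpy as np, cv2
from scipy.spatial.transform import Rotation as R
from plant import *
def cam(n):
    p=camera_params(n); f=192/np.tan(np.radians(p['fovy'])/2)
    return f,p['cx'],p['cy'],np.array(p['position']),R.from_quat(p['orientation'])
def ray(n,px,c=None):
    f,cx,cy,o,r=c or cam(n)
    return o,r.apply([(px[0]-cx)/f,(px[1]-cy)/f,1.])
def atz(n,px,z,c=None):
    o,d=ray(n,px,c); return o+d*(z-o[2])/d[2]
def proj(n,P,c=None):
    f,cx,cy,o,r=c or cam(n)
    q=r.inv().apply(np.atleast_2d(P)-o); return np.c_[q[:,0]/q[:,2]*f+cx,q[:,1]/q[:,2]*f+cy]
def tri(obs):
    A=np.zeros((3,3));b=np.zeros(3)
    for o,d in obs:
        d=d/np.linalg.norm(d);M=np.eye(3)-np.outer(d,d);A+=M;b+=M@o
    x=np.linalg.solve(A,b)
    return x,[np.linalg.norm(np.cross(x-o,d/np.linalg.norm(d))) for o,d in obs]
def save(n,name,scale=1.5):
    im=snapshot(n); cv2.imwrite(f'pics/{name}.png',cv2.resize(im[:,:,::-1],None,fx=scale,fy=scale)); return im
E
python3 - <<'E'
from h import *
s=get_state(); print({k:np.round(v,3).tolist() for k,v in s.items()}); print(nose_length)
for n in('scene','side','wrist'):
    print(n,camera_params(n)); save(n,n+'0')
pts={}
for t in ['axle_clip_seat','axle_end','spacer_flange','clip_bow','wedge_handle','wedge_land','wedge_nose','tray_in','wedge','clip']:
    for n in('scene','side','wrist'):
        r=spot_point(t,n); print(t,n,[(np.round(a['pixel'],1).tolist(),round(a['score'],2)) for a in r[:3]])
print(get_state()['clock'])
E
```

```text
pics
{'clock': 0.0, 'q': [-1.123, 0.69, -0.194, 1.566, 0.157, 0.902, -0.215], 'qd': [0.001, -0.0, -0.001, -0.001, -0.001, -0.001, 0.001], 'joint_torque': [0.001, -52.756, -1.266, -15.343, -0.053, 0.007, 0.0], 'tool_pos': [0.251, 0.572, 0.215], 'eef_rot': [0.145, 0.692, -0.146, 0.692], 'contact_force': [0.153, -0.901, -0.382], 'moment': [-0.016, 0.042, 0.049], 'opening': 1.002}
0.014
scene {'fovy': 55.381896310286635, 'cx': 246.5034059585473, 'cy': 194.6077161738254, 'position': array([ 1.01698797, -0.50379925,  0.8404032 ]), 'orientation': array([ 0.84573339,  0.39723559, -0.14243163, -0.32657641])}
side {'fovy': 48.21761119106338, 'cx': 257.80798361356784, 'cy': 195.8310736152266, 'position': array([ 0.40771741, -1.05474953,  1.04221976]), 'orientation': array([ 0.91612882, -0.04710502,  0.02815893, -0.39710979])}
wrist {'fovy': 59.90440458984543, 'cx': 256.7282419581045, 'cy': 188.34015442820618, 'position': array([0.17799028, 0.60339927, 0.38449641]), 'orientation': array([0.8267007 , 0.54007888, 0.08548309, 0.13256472])}
axle_clip_seat scene [([310.2, 182.4], 0.75)]
axle_clip_sea
[... 440 characters left out ...]

clip_bow wrist []
wedge_handle scene [([217.8, 208.3], 0.83), ([191.3, 233.9], 0.58)]
wedge_handle side [([233.5, 227.2], 0.66)]
wedge_handle wrist []
wedge_land scene [([231.9, 217.1], 0.63)]
wedge_land side [([255.0, 228.4], 0.89), ([274.9, 163.9], 0.64)]
wedge_land wrist []
wedge_nose scene [([244.5, 234.1], 0.78)]
wedge_nose side [([268.3, 230.6], 0.86)]
wedge_nose wrist []
tray_in scene [([270.9, 257.6], 0.6)]
tray_in side [([304.0, 227.7], 0.86)]
tray_in wrist []
wedge scene [([219.7, 213.6], 0.68)]
wedge side [([238.4, 233.2], 0.78)]
wedge wrist []
clip scene [([313.5, 179.6], 0.52), ([220.9, 210.1], 0.16)]
clip side [([301.6, 227.0], 0.61), ([271.7, 163.7], 0.42)]
clip wrist []
1.65
```

View pics/scene0.png

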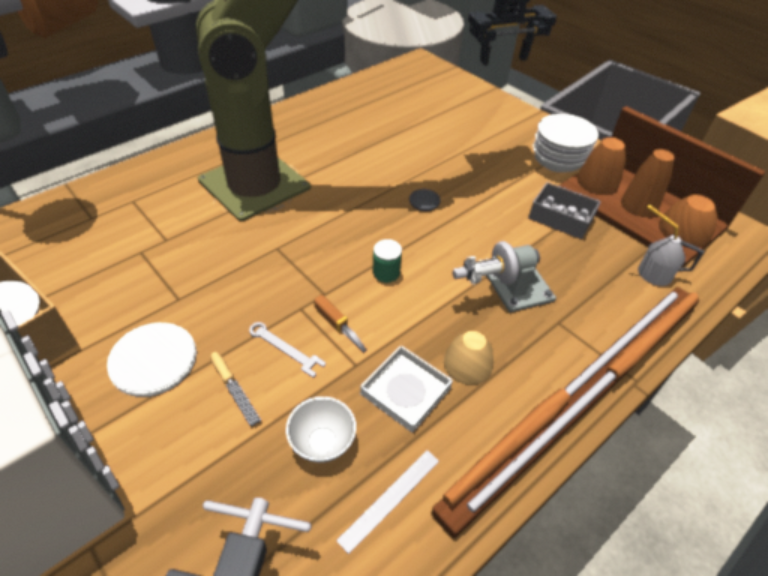

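View pics/side0.png

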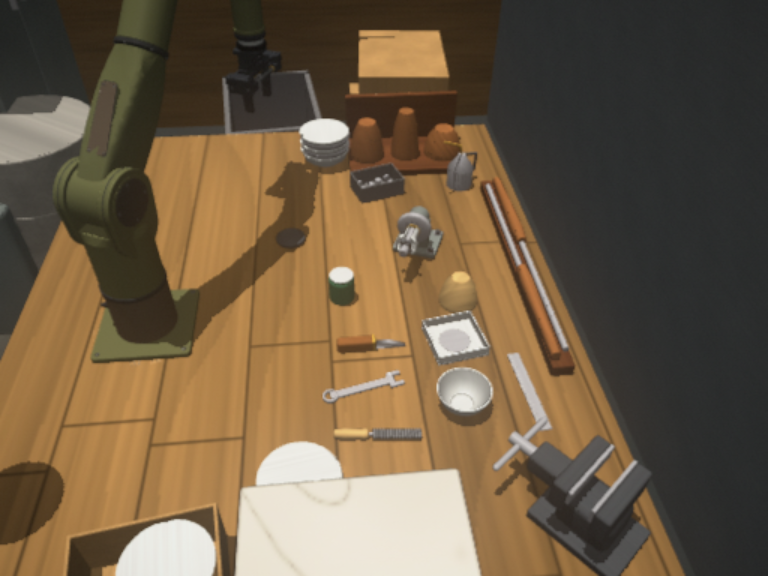

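```bash
python3 - <<'E'
from h import *
d={'axle_clip_seat':((310.2,182.4),(270.4,163.2),.09),'axle_end':((298.8,181.5),(269.9,168.7),.09),'spacer_flange':((313.4,179.3),(271,166),.09),'wedge_handle':((217.8,208.3),(233.5,227.2),.015),'wedge_land':((231.9,217.1),(255,228.4),.018),'wedge_nose':((244.5,234.1),(268.3,230.6),0),'tray_in':((270.9,257.6),(304,227.7),.003),'wedge':((219.7,213.6),(238.4,233.2),0)}
for k,(a,b,z) in d.items():
    x,e=tri([ray('scene',a),ray('side',b)])
    print(k,np.round(x,4),np.round(e,4),np.round(atz('scene',a,z),4),np.round(atz('side',b,z),4))
E
```

```text
axle_clip_seat [0.5939 0.1071 0.0965] [0.0032 0.0032] [0.5926 0.1086 0.09  ] [0.5946 0.1198 0.09  ]
axle_end [0.5842 0.0661 0.1121] [0.002 0.002] [0.5696 0.0858 0.09  ] [0.5888 0.0897 0.09  ]
spacer_flange [0.5938 0.1178 0.0877] [0.0073 0.0073] [0.5899 0.1248 0.09  ] [0.5946 0.1041 0.09  ]
wedge_handle [ 0.4487 -0.1136  0.0171] [0.0051 0.0051] [ 0.4515 -0.1174  0.015 ] [ 0.4468 -0.1053  0.015 ]
wedge_land [ 0.5127 -0.1158  0.0222] [0.0065 0.0065] [ 0.5049 -0.1074  0.018 ] [ 0.5154 -0.12    0.018 ]
wedge_nose [ 0.5602 -0.1069 -0.009 ] [0.0021 0.0021] [ 0.5635 -0.1091  0.    ] [ 0.5596 -0.1174  0.    ]
tray_in [ 0.6747 -0.1138  0.0068] [0.007 0.007] [ 0.6684 -0.1052  0.003 ] [ 0.6779 -0.1186  0.003 ]
wedge [ 4.612e-01 -1.187e-01 -1.000e-04] [0.0005 0.0005] [ 0.4609 -0.1183  0.    ] [ 0.4614 -0.1194  0.    ]
```

The wedge lies at about scene (217,208)–(244,234) px pointing roughly world +x. The axle's free end is near scene (299,181), and the tray is at (271,257). Next I'll get the wrist camera closer.

```bash
cat >> h.py <<'E'
def tool():
    s=get_state(); return np.array(s['tool_pos']),R.from_quat(s['eef_rot']),s
def plan(target,head=None):
    """target TCP world; head = desired heading (rad) of tool y in world (mod pi)"""
    p,r,s=tool(); d=r.inv().apply(np.array(target)-p)*100
    y=r.apply([0,1,0]); cur=np.arctan2(y[1],y[0]); out=[np.round(d,2).tolist(),'cur y head',round(cur,3)]
    if head is not None:
        # tool x down: +yaw about tool x = negative world heading
        dy=-(head-cur); dy=(dy+np.pi/2)%np.pi-np.pi/2; out+=['yaw',round(dy,3)]
    print(*out,'q7',round(s['q'][6],3),'clock',s['clock'])
E
python3 - <<'E'
from h import *
p,r,s=tool(); print(np.round(r.as_matrix(),3))
f,cx,cy,o,rc=cam('wrist')
print('cam in tool',r.inv().apply(o-p), np.round((r.inv()*rc).as_matrix(),3))
d=rc.apply([0,0,1]); print('axis world',d)
E
```

```text
[[ 0.     0.402  0.916]
 [ 0.     0.916 -0.402]
 [-1.     0.     0.   ]]
cam in tool [-0.16921161 -0.00062296 -0.07969911] [[ 0.    -0.311  0.95 ]
 [ 1.     0.    -0.   ]
 [-0.     0.95   0.311]]
axis world [ 0.28505467 -0.12533381 -0.95028168]
```

```bash
python3 - <<'E'
from h import *
plan([0.594,0.13,0.25],0.0)
E
```

```text
[-3.4, -26.71, 49.16] cur y head 1.157 yaw 1.157 q7 -0.215 clock 1.65
```

Request:
apply_moves --pt "-3.4 -26.7 49.2" --pt "-3.4 -26.7 49.2" --pt "-3.4 -26.7 49.2" --pt "-3.4 -26.7 49.2" --pt "-3.4 -26.7 49.2" --pt "-3.4 -26.7 49.2" --pt "-3.4 -26.7 49.2" --pt "-3.4 -26.7 49.2" --pt "-3.4 -26.7 49.2" --pt "-3.4 -26.7 49.2" --yaw '[1.157, 1.157, 1.157, 1.157, 1.157, 1.157, 1.157, 1.157, 1.157, 1.157]' --gripper '[100, 100, 100, 100, 100, 100, 100, 100, 100, 100]'

```text
clock: 2.48
tool_pos: [0.5072, 0.2422, 0.2417]
eef_rot: [0.501, 0.499, -0.501, 0.499]
contact_force: [0.7, -0.2, -0.0]
opening: 1.002
```

```bash
python3 - <<'E'
from h import *
plan([0.594,0.13,0.25],0.0)
E
```

```text
[-0.83, 8.74, 11.17] cur y head -0.005 yaw -0.005 q7 -0.457 clock 2.4833
```

Request:
apply_moves --pt "-0.8 8.7 11.2" --pt "-0.8 8.7 11.2" --pt "-0.8 8.7 11.2" --pt "-0.8 8.7 11.2" --pt "-0.8 8.7 11.2" --pt "-0.8 8.7 11.2" --yaw '[0, 0, 0, 0, 0, 0]' --gripper '[100, 100, 100, 100, 100, 100]'

```text
clock: 2.98
tool_pos: [0.594, 0.1286, 0.2496]
eef_rot: [0.502, 0.498, -0.502, 0.498]
contact_force: [-1.3, 0.5, 0.1]
opening: 1.0
```

```bash
python3 - <<'E'
from h import *
save('wrist','w1')
print(np.round(tool()[0],4),tool()[2]['q'])
c=cam('wrist')
for t,z in [('axle_clip_seat',.09),('axle_end',.09),('spacer_flange',.09),('clip_bow',.106)]:
    r=spot_point(t,'wrist'); print(t,[(np.round(a['pixel'],1).tolist(),round(a['score'],2),np.round(atz('wrist',a['pixel'],z,c),4).tolist()) for a in r[:3]])
E
```

```text
[0.5931 0.1305 0.2494] [-0.34425712  0.62621178  0.09256492  1.59038665 -0.06948397  0.92828172
 -0.23235176]
axle_clip_seat [([252.8, 175.5], 0.81, [0.5899, 0.1168, 0.09])]
axle_end []
spacer_flange [([257.3, 173.1], 0.77, [0.5945, 0.1193, 0.09])]
clip_bow [([252.4, 179.1], 0.7, [0.5897, 0.1176, 0.106])]
```

View pics/w1.png

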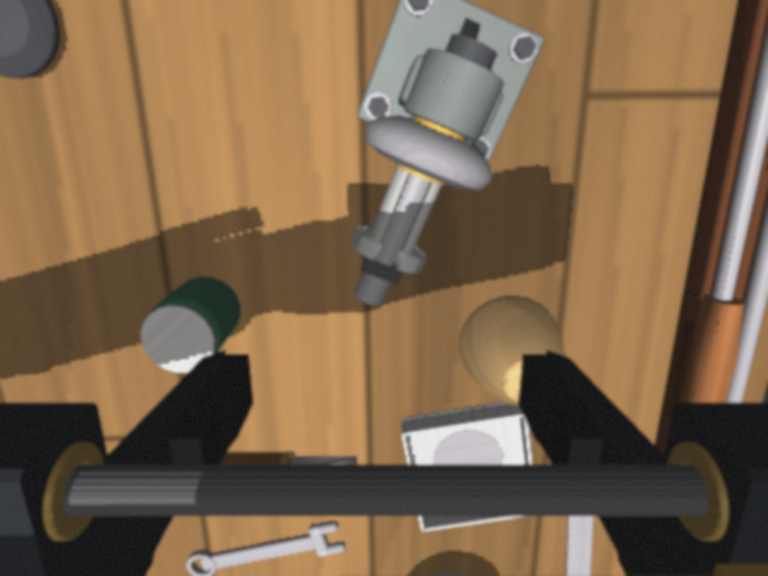

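```bash
python3 - <<'E'
from h import *
c=cam('wrist')
for n,px,z in [('end top',(372,298),.0905),('clip',(380,270),.1005),('roller base top',(421,180),.1005),('tray c',(467,468),.003)]:
    print(n,np.round(atz('wrist',np.array(px)/1.5,z,c),4))
a=atz('wrist',np.array((380,270))/1.5,.1005,c);b=atz('wrist',np.array((421,180))/1.5,.1005,c)
print(np.degrees(np.arctan2(*(b-a)[1::-1])))
plan([0.595,0.115,0.18],np.radians(-22))
E
```

```text
end top [0.5844 0.0928 0.0905]
clip [0.5902 0.1161 0.1005]
roller base top [0.6163 0.1751 0.1005]
tray c [ 0.6747 -0.119   0.003 ]
66.14497793260611
[6.96, 0.24, 1.68] cur y head -0.002 yaw 0.382 q7 -0.232 clock 3.2333
```

Request:
apply_moves --pt "1.4 0.1 0.4" --pt "2.8 0.1 0.8" --pt "4.2 0.2 1.2" --pt "5.6 0.2 1.5" --pt "7.0 0.2 1.7" --pt "7.0 0.2 1.7" --pt "7.0 0.2 1.7" --yaw '[0.08, 0.16, 0.24, 0.32, 0.382, 0.382, 0.382]' --gripper '[100, 100, 100, 100, 100, 100, 100]'

```text
clock: 3.82
tool_pos: [0.5939, 0.1157, 0.1793]
eef_rot: [-0.585, -0.397, 0.586, -0.396]
contact_force: [0.1, 0.1, 0.8]
opening: 1.0
```

```bash
python3 - <<'E'
from h import *
c=cam('wrist'); im=snapshot('wrist'); cv2.imwrite('pics/w2raw.png',im[:,:,::-1])
np.save('w2cam.npy',np.r_[c[0],c[1],c[2],c[3],c[4].as_quat()])
cv2.imwrite('pics/w2.png',cv2.resize(im[20:270,130:380,::-1],None,fx=2.4,fy=2.4,interpolation=cv2.INTER_CUBIC))
for t,z in [('axle_clip_seat',.09),('axle_end',.09),('spacer_flange',.09),('clip_bow',.106)]:
    r=spot_point(t,'wrist'); print(t,[(np.round(a['pixel'],1).tolist(),round(a['score'],2),np.round(atz('wrist',a['pixel'],z,c),4).tolist()) for a in r[:3]])
E
```

```text
axle_clip_seat [([252.3, 187.7], 0.67, [0.5901, 0.1131, 0.09])]
axle_end [([254.4, 216.5], 0.89, [0.5822, 0.0889, 0.09])]
spacer_flange [([251.7, 179.3], 0.79, [0.5924, 0.1199, 0.09])]
clip_bow [([252.8, 192.6], 0.89, [0.5912, 0.114, 0.106])]
```

View pics/w2.png

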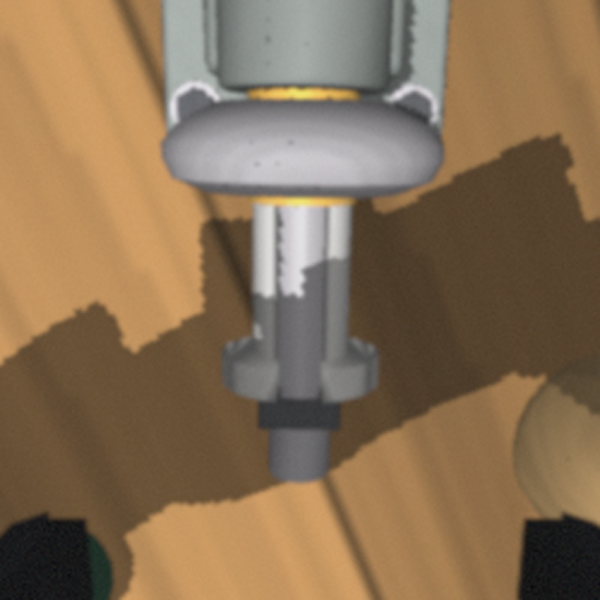

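```bash
python3 - <<'E'
from h import *
c=cam('wrist')
f=lambda x,y:np.array([x/2.4+130,y/2.4+20])
P=[]
for n,px,z in [('clip bow top mid',(299.5,415),.1085),('slot@flange',(300,372),.1005),('slot@roller',(302.5,202),.1005),('axle end top',(299.5,434),.1005),('axle end bottom edge',(299.5,478),.085)]:
    p=atz('wrist',f(*px),z,c);P.append(p);print(n,np.round(p,4))
a,b=P[0],P[2];print(np.degrees(np.arctan2(b[1]-a[1],b[0]-a[0])))
p,r,s=tool();print(p,np.degrees(np.arctan2(*r.apply([0,0,-1])[1::-1])),s['q'],s['qd'][:2])
E
```

```text
clip bow top mid [0.5943 0.1132 0.1085]
slot@flange [0.5989 0.1242 0.1005]
slot@roller [0.6196 0.1735 0.1005]
axle end top [0.5907 0.1045 0.1005]
axle end bottom edge [0.5822 0.0836 0.085 ]
67.19760611396686
[0.5952011  0.1152516  0.18060412] 68.06140869527017 [-0.36935303  0.71140496  0.18251038  1.67553158 -0.17351013  0.76859113
 -0.48824201] [0.00117086 0.0039115 ]
```

```bash
python3 - <<'E'
from h import *
plan([0.49,-0.113,0.20],np.radians(-90))
E
```

```text
[-2.0, -1.23, 25.1] cur y head -0.383 yaw 1.188 q7 -0.488 clock 4.0667
```

Request:
apply_moves --pt "-2.0 0 2" --pt "-2.0 -0.2 5" --pt "-2.0 -0.4 8.5" --pt "-2.0 -0.6 12" --pt "-2.0 -0.8 15.5" --pt "-2.0 -1.0 19" --pt "-2.0 -1.2 22" --pt "-2.0 -1.2 24.5" --pt "-2.0 -1.2 25.1" --pt "-2.0 -1.2 25.1" --yaw '[0.12, 0.24, 0.36, 0.48, 0.6, 0.72, 0.84, 0.96, 1.08, 1.188]' --gripper '[100, 100, 100, 100, 100, 100, 100, 100, 100, 100]'

```text
clock: 4.9
tool_pos: [0.4895, -0.1161, 0.2011]
eef_rot: [0.708, -0.003, -0.706, -0.004]
contact_force: [-0.3, 1.4, -1.5]
opening: 0.997
```

Request:
apply_moves --pt "0 0 0" --pt "0 0 0" --yaw '[0, 0]' --gripper '[100, 100]'

```text
clock: 5.07
tool_pos: [0.4898, -0.1165, 0.2016]
eef_rot: [0.709, -0.003, -0.706, -0.003]
contact_force: [0.4, -0.4, 0.1]
opening: 1.001
```

```bash
python3 - <<'E'
from h import *
c=cam('wrist'); im=save('wrist','w3')
p,r,s=tool();print(p,s['q'],s['clock'])
for t,z in [('wedge_handle',.015),('wedge_land',.018),('wedge_nose',0),('wedge',0),('tray_in',.003)]:
    r=spot_point(t,'wrist'); print(t,[(np.round(a['pixel'],1).tolist(),round(a['score'],2),np.round(atz('wrist',a['pixel'],z,c),4).tolist()) for a in r[:2]])
E
```

```text
[ 0.48992689 -0.11604321  0.20146762] [-0.16413702  0.60241878  0.4981471   1.96805047 -0.45006277  0.67687148
 -0.96161505] 5.1167
wedge_handle [([253.9, 183.6], 0.76, [0.4616, -0.1142, 0.015])]
wedge_land [([251.6, 138.6], 0.71, [0.5126, -0.1124, 0.018]), ([498.5, 274.3], 0.35, [0.3449, -0.4103, 0.018])]
wedge_nose [([253.5, 88.9], 0.91, [0.5628, -0.1148, 0.0])]
wedge [([250.7, 184.3], 0.97, [0.4562, -0.1103, 0.0])]
tray_in []
```

View pics/w3.png

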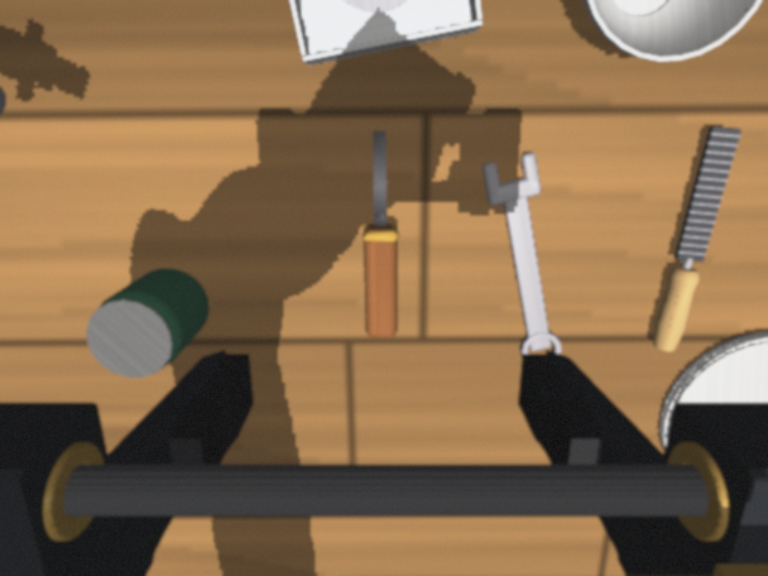

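```bash
python3 - <<'E'
from h import *
c=cam('wrist')
P=[]
for n,px,z in [('nose',(379.5,131),.003),('handle front top',(380.5,232),.03),('handle rear top',(381.5,335),.03)]:
    p=atz('wrist',np.array(px)/1.5,z,c);P.append(p);print(n,np.round(p,4))
d=P[0]-P[2];h=np.arctan2(d[1],d[0]);print(np.degrees(h),np.linalg.norm(d[:2]))
t=P[0][:2]-np.array([np.cos(h),np.sin(h)])*107; mid=P[0][:2]-np.array([np.cos(h),np.sin(h)])*.107; print('mid',mid)
g=mid-np.array([np.cos(h),np.sin(h)])*.020
plan([*g,0.018],h-np.pi/2)
E
```

```text
nose [ 0.5641 -0.1134  0.003 ]
handle front top [ 0.4976 -0.1136  0.03  ]
handle rear top [ 0.4199 -0.1134  0.03  ]
0.014166321452799287 0.14429471823343124
mid [ 0.45714588 -0.11339723]
[18.29, -0.16, 5.32] cur y head -1.58 yaw -0.009 q7 -0.963 clock 5.3667
```

Request:
apply_moves --pt "3 -0.1 2.5" --pt "7 -0.2 5.2" --pt "11 -0.2 5.3" --pt "14.5 -0.2 5.3" --pt "16.8 -0.2 5.3" --pt "18.0 -0.2 5.3" --pt "18.3 -0.2 5.3" --pt "18.3 -0.2 5.3" --pt "18.3 -0.2 5.3" --yaw '[0, 0, 0, 0, 0, 0, 0, 0, 0]' --gripper '[60, 60, 60, 60, 60, 60, 60, 60, 60]' --force 40

```text
clock: 6.12
tool_pos: [0.4378, -0.1131, 0.0184]
eef_rot: [0.709, -0.003, -0.706, -0.003]
contact_force: [0.5, -1.8, 0.8]
opening: 0.598
```

```bash
python3 - <<'E'
from h import *
c=cam('wrist'); im=save('wrist','w4')
p,r,s=tool();print(p,s['q'],s['clock'],s['opening'],s['contact_force'])
E
```

```text
[ 0.43802615 -0.1132322   0.01877682] [ 0.12033213  0.86925336  0.05207566  2.22055381 -0.70936117  0.0629949
 -0.7170173 ] 6.1667 0.5981220737512618 [ 0.32377722 -0.09966795  0.77931831]
```

View pics/w4.png

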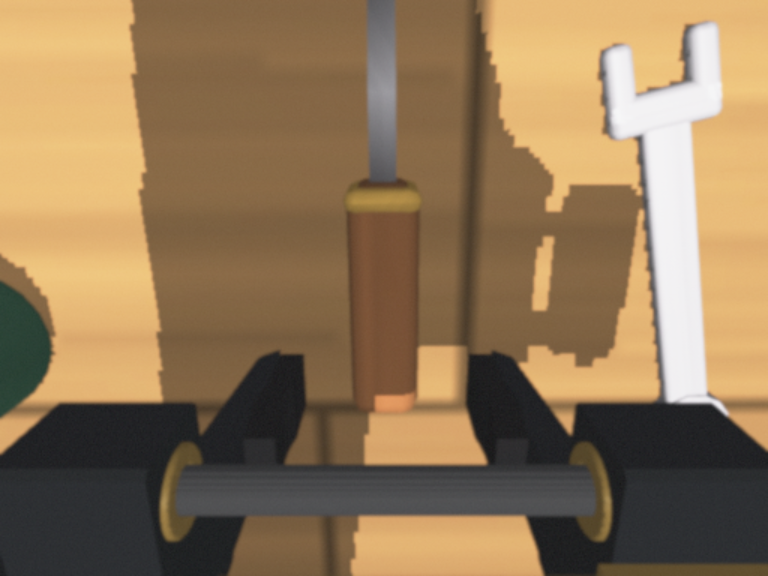

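Request:
apply_moves --pt "0 0 0" --pt "0 0 0" --pt "0 0 0" --pt "0 0 0" --pt "-1.5 0 0" --pt "-3.5 0 0" --pt "-5.0 0 0" --pt "-5.0 0 0" --yaw '[0, 0, 0, 0, 0, 0, 0, 0]' --gripper '[0, 0, 0, 0, 0, 0, 0, 0]' --force 40

```text
clock: 6.83
tool_pos: [0.439, -0.1135, 0.0709]
eef_rot: [0.71, -0.003, -0.704, -0.003]
contact_force: [0.3, 0.0, 0.1]
opening: 0.023
```

```bash
python3 - <<'E'
from h import *
im=save('wrist','w5')
p,r,s=tool();print(p,s['q'],s['clock'],s['opening'],s['contact_force'],s['moment'])
E
```

```text
[ 0.43865158 -0.11334333  0.06982909] [ 0.03584644  0.76861945  0.18916454  2.2108398  -0.68288521  0.20986579
 -0.73490552] 6.8833 0.0024819082328936645 [-0.01456791 -0.44100046 -1.07202446] [-0.00592458  0.14380701  0.04688675]
```

View pics/w5.png

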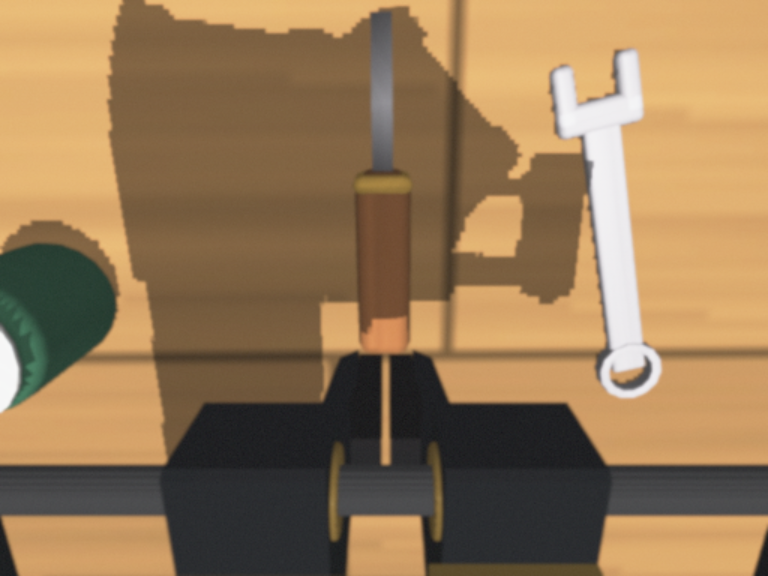

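```bash
python3 - <<'E'
from h import *
c=cam('wrist')
for n,px,z in [('front',(383,172),.03),('rear top',(384,318),.03),('rear bottom',(384,353),0.0),('nose',(381,12),.003)]:
    print(n,np.round(atz('wrist',np.array(px)/1.5,z,c),4))
print(proj('wrist',[tool()[0],tool()[0]-[0,0,.014]])*1.5)
print(c[3]-tool()[0])
for n in('scene','side'):
    im=snapshot(n)
    u=proj(n,tool()[0])[0].astype(int); cr=im[u[1]-60:u[1]+60,u[0]-80:u[0]+80,::-1]
    cv2.imwrite(f'pics/t5{n}.png',cv2.resize(cr,None,fx=4,fy=4,interpolation=cv2.INTER_CUBIC))
E
```

```text
front [ 0.5002 -0.1142  0.03  ]
rear top [ 0.4356 -0.114   0.03  ]
rear bottom [ 0.4038 -0.1137  0.    ]
nose [ 0.5642 -0.1138  0.003 ]
[[381.91844123 350.25599263]
 [382.10691575 335.05912283]]
[ 0.08082505 -0.00170428  0.16981792]
```

View pics/t5scene.png

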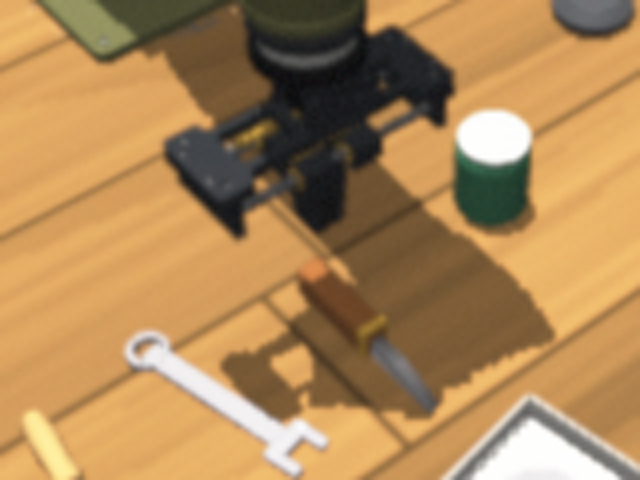

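View pics/t5side.png

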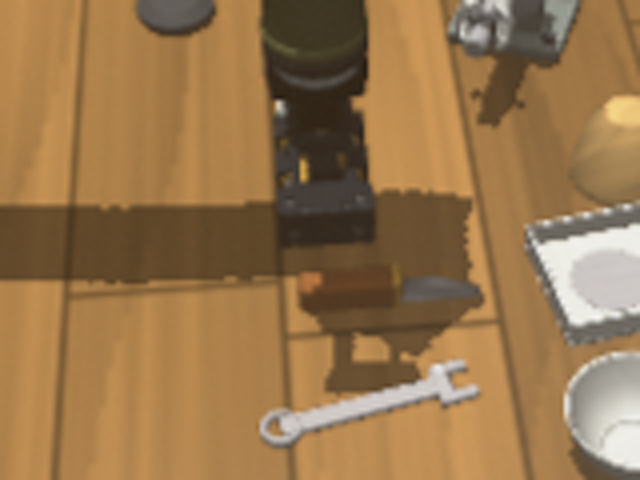

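```bash
python3 - <<'E'
from h import *
c=cam('wrist')
print(np.round(atz('wrist',np.array((384,353))/1.5,.03,c),4))
plan([0.439,-0.1138,0.0182],-np.pi/2)
E
```

```text
[ 0.418  -0.1135  0.03  ]
[5.04, 0.08, -0.09] cur y head -1.579 yaw -0.008 q7 -0.735 clock 6.9833
```

Request:
apply_moves --pt "0 0 0" --pt "0 0 0" --pt "0 0 0" --pt "0 0 0" --pt "0 0 0" --pt "0 0 0" --pt "0 0 0" --yaw '[0, 0, 0, 0, 0, 0, 0]' --gripper '[60, 60, 60, 60, 60, 60, 60]' --force 40

```text
clock: 7.57
tool_pos: [0.4378, -0.113, 0.0685]
eef_rot: [0.709, -0.003, -0.705, -0.003]
contact_force: [0.2, 0.3, -0.2]
opening: 0.509
```

Request:
apply_moves --pt "1.7 0.1 -0.1" --pt "3.5 0.1 -0.1" --pt "4.6 0.1 -0.1" --pt "5.0 0.1 -0.1" --pt "5.0 0.1 -0.1" --pt "5.0 0.1 -0.1" --pt "5.0 0.1 -0.1" --pt "5.0 0.1 -0.1" --pt "5.0 0.1 -0.1" --pt "5.0 0.1 -0.1" --yaw '[-0.004, -0.008, -0.008, -0.008, -0.008, -0.008, -0.008, -0.008, -0.008, -0.008]' --gripper '[50, 50, 50, 0, 0, 0, 0, 0, 0, 0]' --force 40

```text
clock: 8.4
tool_pos: [0.4393, -0.114, 0.0189]
eef_rot: [0.709, 0.0, -0.705, -0.0]
contact_force: [-0.7, -0.8, 0.8]
opening: 0.012
```

```bash
python3 - <<'E'
from h import *
im=save('wrist','w6')
s=get_state();print(s['opening'],s['contact_force'])
for n in('scene','side'):
    im=snapshot(n)
    u=proj(n,tool()[0])[0].astype(int); cr=im[u[1]-50:u[1]+50,u[0]-65:u[0]+65,::-1]
    cv2.imwrite(f'pics/t6{n}.png',cv2.resize(cr,None,fx=5,fy=5,interpolation=cv2.INTER_CUBIC))
E
```

```text
0.00777658293777504 [ 0.2984786   0.70914604 -0.80850287]
```

View pics/w6.png

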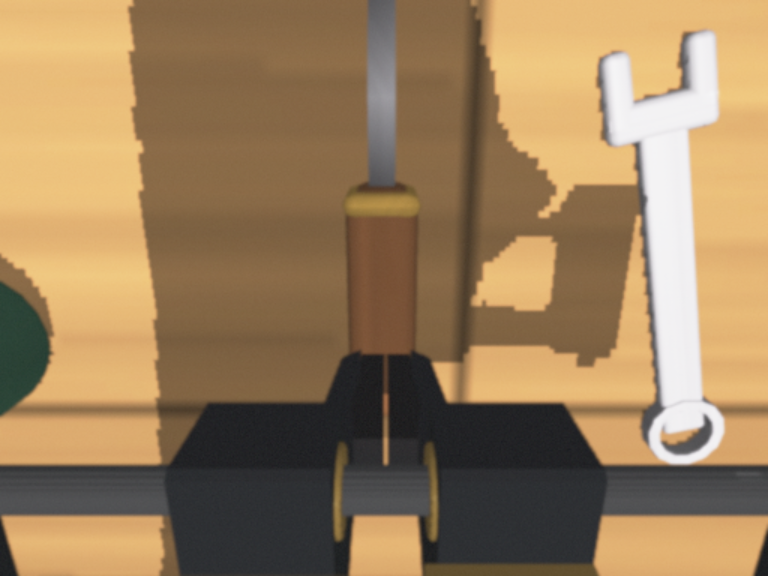

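View pics/t6side.png

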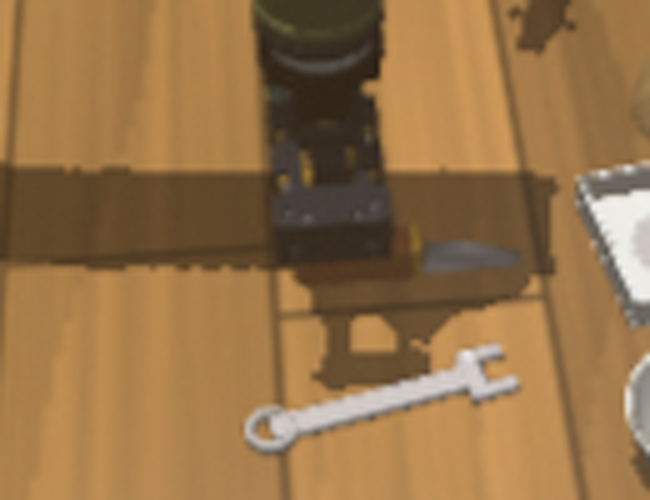

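View pics/t6scene.png

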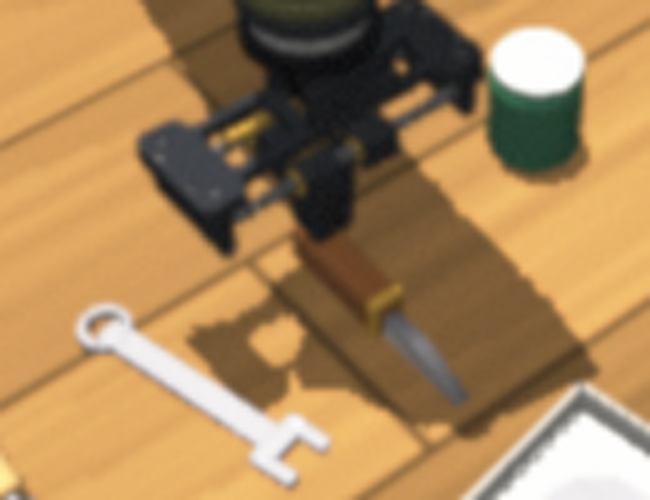

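```bash
python3 - <<'E'
from h import *
p,r,s=tool();print(p,s['opening'])
for x in (.014,0,-.005,-.01,-.02,-.03,-.04,-.05):
  for z in (-.009,.009):
    print(x,z,np.round(proj('wrist',p+r.apply([x,0,z]))*1.5,1))
im=snapshot('wrist'); cv2.imwrite('pics/w7.png',cv2.resize(im[200:320,180:340,::-1],None,fx=5,fy=5,interpolation=cv2.INTER_CUBIC))
E
```

```text
[ 0.43913802 -0.11401401  0.01868659] 0.0052597767574317136
0.014 -0.009 [[382.2 313.8]]
0.014 0.009 [[382.3 355.2]]
0 -0.009 [[382. 328.]]
0 0.009 [[382.1 371.8]]
-0.005 -0.009 [[381.9 333.5]]
-0.005 0.009 [[382.  378.3]]
-0.01 -0.009 [[381.8 339.4]]
-0.01 0.009 [[381.9 385.2]]
-0.02 -0.009 [[381.6 352.1]]
-0.02 0.009 [[381.7 400.1]]
-0.03 -0.009 [[381.4 366.5]]
-0.03 0.009 [[381.5 416.7]]
-0.04 -0.009 [[381.2 382.6]]
-0.04 0.009 [[381.3 435.5]]
-0.05 -0.009 [[380.9 401.1]]
-0.05 0.009 [[381.1 456.7]]
```

View pics/w7.png

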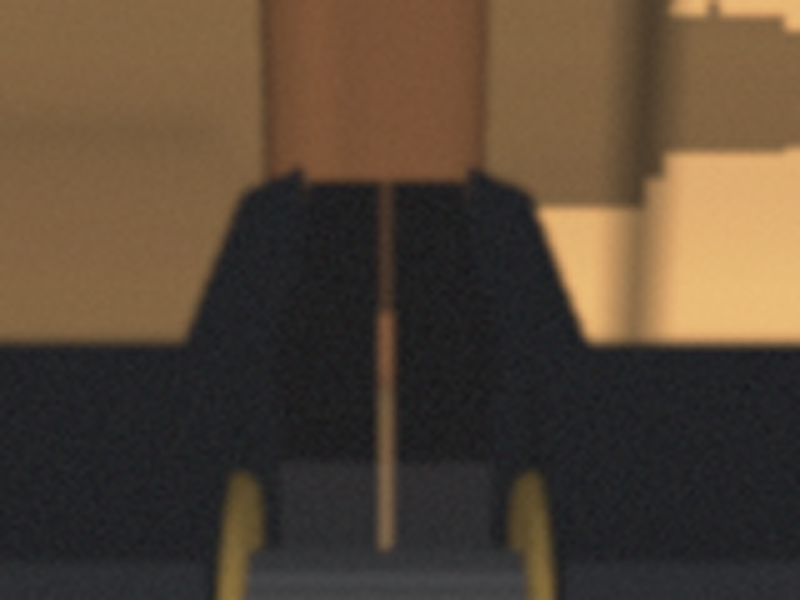

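Request:
apply_moves --pt "-1.0 0 0" --pt "-1.0 0 -1.5" --pt "-1.0 0 -3.0" --pt "-0.5 0 -3.5" --pt "-0.2 0 -3.5" --pt "-0.2 0 -3.5" --yaw '[0, 0, 0, 0, 0, 0]' --gripper '[0, 0, 0, 0, 0, 0]'

```text
clock: 9.1
tool_pos: [0.473, -0.1137, 0.0199]
eef_rot: [0.708, 0.001, -0.706, -0.0]
contact_force: [-0.6, -0.8, 0.8]
opening: 0.005
```

Request:
apply_moves --pt "0.2 0 0" --pt "0.4 0 0" --pt "0.6 0 0" --yaw '[0, 0, 0]' --gripper '[0, 0, 0]'

```text
clock: 9.35
tool_pos: [0.472, -0.1137, 0.0136]
eef_rot: [0.708, 0.0, -0.706, -0.001]
contact_force: [-0.3, -1.2, 0.2]
opening: 0.004
```

Request:
apply_moves --pt "0.1 0 0" --pt "0.3 0 0" --pt "0.4 0 0" --yaw '[0, 0, 0]' --gripper '[0, 0, 0]'

```text
clock: 9.6
tool_pos: [0.4717, -0.1138, 0.0094]
eef_rot: [0.708, 0.0, -0.707, -0.001]
contact_force: [0.2, 0.1, -0.0]
opening: 0.004
```

Request:
apply_moves --pt "0.1 0 0" --pt "0.2 0 0" --pt "0.3 0 0" --yaw '[0, 0, 0]' --gripper '[0, 0, 0]'

```text
clock: 9.85
tool_pos: [0.4716, -0.1139, 0.0076]
eef_rot: [0.708, 0.0, -0.706, -0.001]
contact_force: [-2.2, 2.3, 30.3]
opening: 0.006
```

```bash
python3 - <<'E'
from h import *
import plant
print(nose_length, tool()[0], tool()[2]['q'], tool()[2]['contact_force'])
im=snapshot('wrist'); cv2.imwrite('pics/w8.png',cv2.resize(im[100:340,90:410,::-1],None,fx=2.5,fy=2.5,interpolation=cv2.INTER_CUBIC))
n='scene'
im=snapshot(n)
u=proj(n,tool()[0])[0].astype(int); cr=im[u[1]-50:u[1]+50,u[0]-65:u[0]+65,::-1]
cv2.imwrite(f'pics/t8{n}.png',cv2.resize(cr,None,fx=5,fy=5,interpolation=cv2.INTER_CUBIC))
E
```

```text
0.014 [ 0.47163944 -0.11385691  0.00764321] [ 0.0690734   0.90537603  0.12327923  2.12547652 -0.72514392  0.14986094
 -0.70699011] [-2.15289548  2.30809543 30.30602383]
```

View pics/w8.png

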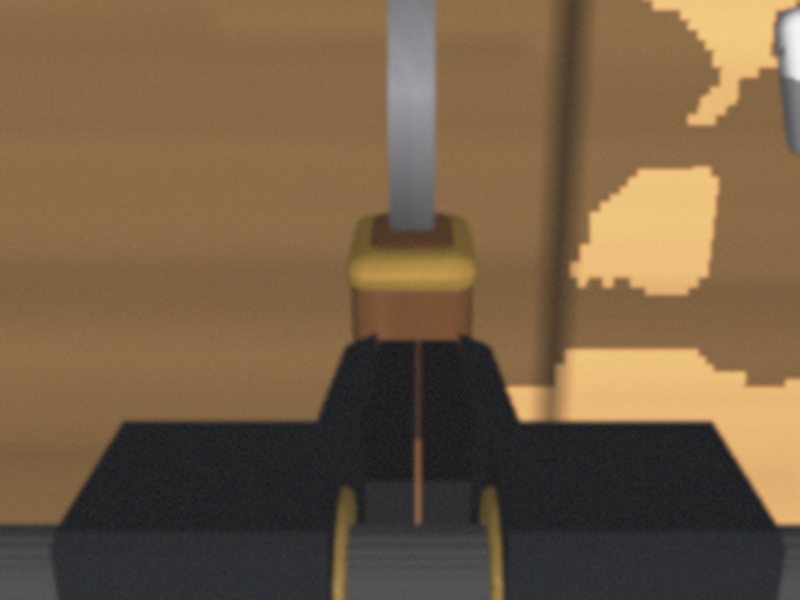

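View pics/t8scene.png

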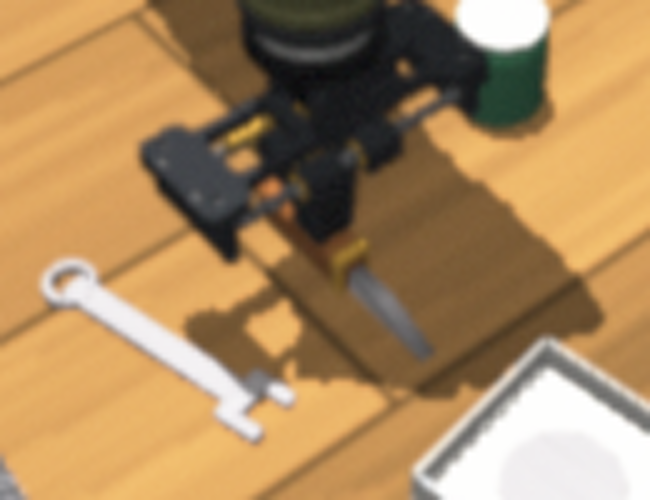

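Contact at 30 N with reported TCP z = 7.6 mm while resting on the 30 mm handle top. The fingertips therefore sit about 22 mm *behind* the reported TCP, not 14 mm ahead, and I'll plan with the measured value.

Request:
apply_moves --pt "-1.5 0 0.3" --pt "-1.5 0 0.9" --pt "-1.5 0 0.9" --pt "-1.5 0 0.9" --pt "-1.5 0 0.9" --pt "-1.5 0 0.9" --yaw '[0, 0, 0, 0, 0, 0]' --gripper '[50, 50, 50, 50, 50, 50]'

```text
clock: 10.45
tool_pos: [0.4627, -0.1138, 0.0222]
eef_rot: [0.708, 0.0, -0.706, -0.001]
contact_force: [-0.5, -0.1, 0.2]
opening: 0.436
```

```bash
python3 - <<'E'
from h import *
print(tool()[0],tool()[2]['opening'],tool()[2]['contact_force'])
plan([0.462,-0.1138,-0.0125],-np.pi/2)
E
```

```text
[ 0.46267429 -0.11380032  0.02218287] 0.4356002916673436 [-0.48776523 -0.13990003  0.19297269]
[3.47, 0.01, 0.07] cur y head -1.572 yaw -0.001 q7 -0.706 clock 10.45
```

Request:
apply_moves --pt "1.0 0 0" --pt "2.0 0 0" --pt "3.0 0 0" --pt "3.5 0 0" --pt "3.5 0 0" --yaw '[0, 0, 0, 0, 0]' --gripper '[45, 45, 45, 45, 45]'

```text
clock: 10.87
tool_pos: [0.4622, -0.1135, -0.014]
eef_rot: [0.707, 0.001, -0.707, -0.001]
contact_force: [0.9, -0.5, -0.6]
opening: 0.448
```

Request:
apply_moves --pt "0 0 0" --pt "0 0 0" --pt "0 0 0" --pt "0 0 0" --pt "0 0 0" --yaw '[0, 0, 0, 0, 0]' --gripper '[0, 0, 0, 0, 0]' --force 40

```text
clock: 11.28
tool_pos: [0.4624, -0.1136, -0.0137]
eef_rot: [0.707, 0.001, -0.707, -0.001]
contact_force: [0.4, 0.4, 1.0]
opening: 0.267
```

```bash
python3 - <<'E'
from h import *
print(tool()[0],tool()[2]['opening'],tool()[2]['contact_force'],tool()[2]['q'])
save('wrist','w9')
E
```

```text
[ 0.46239059 -0.11358204 -0.01367827] 0.26671530933694504 [0.37106779 0.3730467  1.01929723] [ 0.11247349  0.94288916  0.05541705  2.14790533 -0.74926192  0.06986057
 -0.67879258]
```

View pics/w9.png

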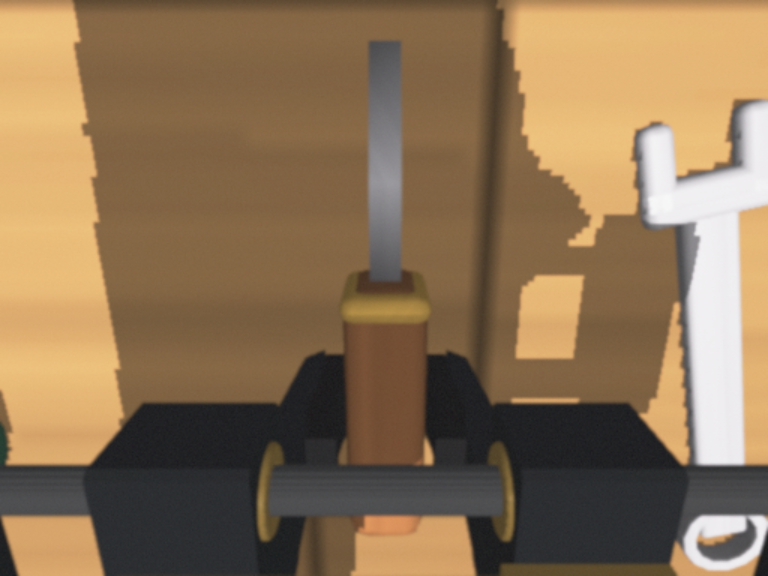

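Gripped: the opening of 0.267 × 88 mm ≈ 23.5 mm matches the 24 mm handle, which sits between the pads. Lifting next, with a test of how a light grip lets the wedge pivot.

Request:
apply_moves --pt "0 0 0" --pt "0 0 0" --pt "-1.5 0 -1" --pt "-4 0 -2" --pt "-7 0 -3" --pt "-8 0 -4" --pt "-8 0 -4" --yaw '[0, 0, 0, 0, 0, 0, 0]' --gripper '[0, 0, 0, 0, 0, 0, 0]' --force 60

```text
clock: 11.92
tool_pos: [0.5063, -0.1141, 0.0687]
eef_rot: [0.71, 0.0, -0.704, 0.0]
contact_force: [-0.1, 0.4, -0.8]
opening: 0.265
```

```bash
python3 - <<'E'
from h import *
print(tool()[0],tool()[2]['opening'],tool()[2]['contact_force'],tool()[2]['moment'],tool()[2]['q'])
save('wrist','w10')
E
```

```text
[ 0.50631095 -0.11409895  0.06869871] 0.26481060994921024 [-0.13956556  0.36601256 -0.79786218] [-0.02968319  0.11876006  0.03728006] [-0.0626008   0.82585429  0.33220298  2.02471308 -0.68240744  0.39279469
 -0.76069789]
```

View pics/w10.png

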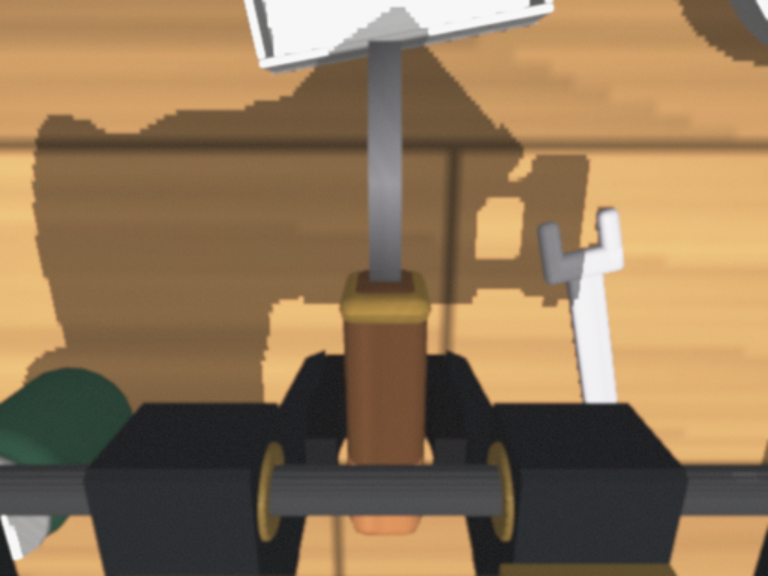

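Request:
apply_moves --pt "0 0 0" --pt "0 0 0" --pt "0 0 0" --yaw '[0, 0, 0]' --gripper '[0, 0, 0]' --force 3

```text
clock: 12.22
tool_pos: [0.5023, -0.1134, 0.0661]
eef_rot: [0.707, 0.001, -0.707, -0.001]
contact_force: [-0.1, -0.1, -1.6]
opening: 0.277
```

```bash
python3 - <<'E'
from h import *
print(tool()[0],tool()[2]['opening'],tool()[2]['contact_force'],tool()[2]['moment'])
save('wrist','w11')
E
```

```text
[ 0.50228477 -0.11344712  0.06605203] 0.27671719104545517 [-0.13319977 -0.14803138 -1.62024264] [-0.03091119  0.19928367  0.01290655]
```

View pics/w11.png

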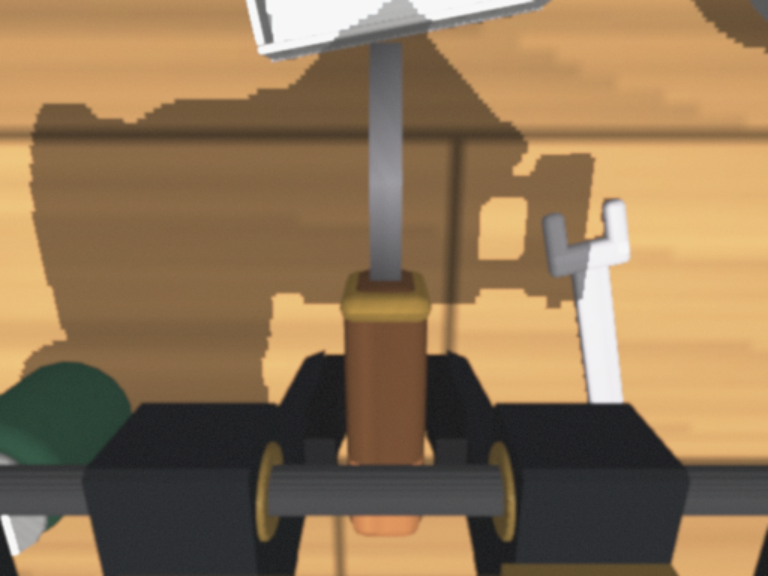

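Request:
apply_moves --pt "0 0 0" --pt "0 0 0" --pt "-1.5 0 0" --pt "0 0 0" --pt "0 0 0" --yaw '[0, 0, 0, 0, 0]' --gripper '[0, 0, 0, 0, 0]' --force 3

```text
clock: 12.68
tool_pos: [0.5018, -0.1133, 0.0652]
eef_rot: [-0.707, -0.001, 0.707, 0.001]
contact_force: [-0.4, -0.4, -1.0]
opening: 0.274
```

```bash
python3 - <<'E'
from h import *
print(tool()[0],tool()[2]['opening'],tool()[2]['contact_force'],tool()[2]['moment'])
save('wrist','w12')
E
```

```text
[ 0.50181424 -0.11332538  0.06515668] 0.27370490673924264 [-0.35384516 -0.4027428  -1.04037408] [0.0380503  0.17180859 0.00890763]
```

View pics/w12.png

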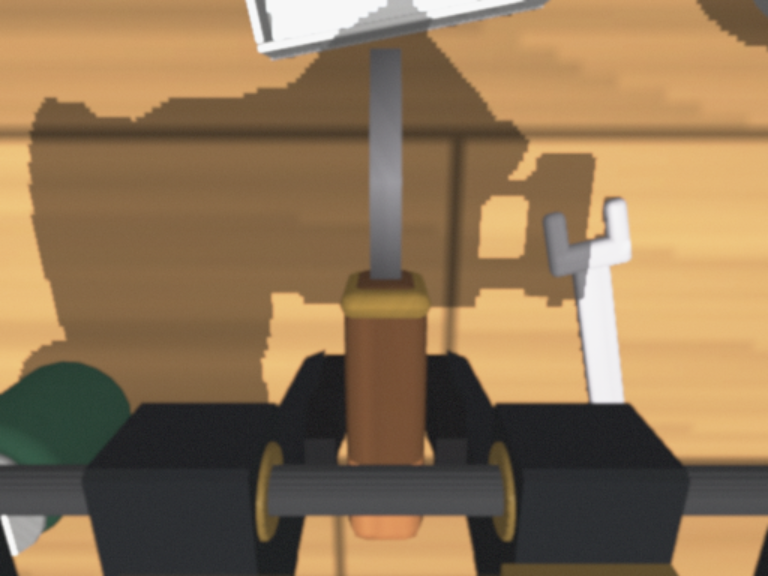

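Request:
apply_moves --pt "2 0 0" --pt "4.5 0 0" --pt "6.3 0 0" --pt "7.2 0 0" --pt "7.7 0 0" --pt "7.9 0 0" --pt "7.9 0 0" --yaw '[0, 0, 0, 0, 0, 0, 0]' --gripper '[0, 0, 0, 0, 0, 0, 0]' --force 4

```text
clock: 13.32
tool_pos: [0.5016, -0.1132, -0.0131]
eef_rot: [-0.707, -0.001, 0.707, 0.001]
contact_force: [-0.1, -0.1, -0.6]
opening: 0.266
```

Request:
apply_moves --pt "0 0 0" --pt "0 0 0" --pt "-0.6 0 0" --pt "-0.6 0 1.5" --pt "-0.6 0 3.2" --pt "-0.6 0 3.2" --pt "-0.6 0 3.2" --yaw '[0, 0, 0, 0, 0, 0, 0]' --gripper '[40, 40, 40, 40, 40, 40, 40]' --force 20

```text
clock: 13.9
tool_pos: [0.4696, -0.1133, -0.0065]
eef_rot: [-0.707, -0.001, 0.707, 0.002]
contact_force: [0.8, 0.3, -0.4]
opening: 0.403
```

```bash
python3 - <<'E'
from h import *
print(tool()[0],tool()[2]['opening'],tool()[2]['contact_force'],tool()[2]['q'])
save('wrist','w13')
E
```

```text
[ 0.46959488 -0.11330952 -0.00647523] 0.4026141746786893 [ 0.81915657  0.33341405 -0.41903567] [ 0.08502489  0.93217682  0.09728831  2.12816536 -0.77036577  0.11718141
 -0.66200942]
```

View pics/w13.png

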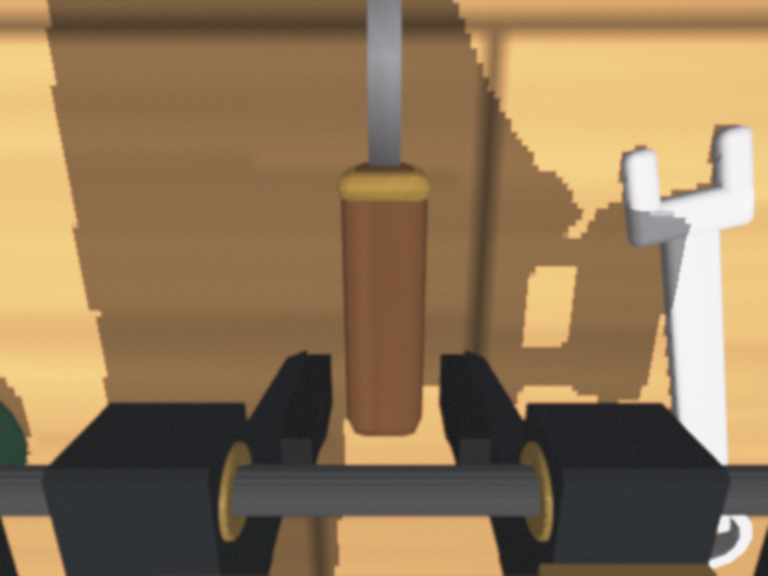

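Request:
apply_moves --pt "0 0 0" --pt "0 0 0" --pt "0 0 0" --pt "0 0 0" --pt "-1.0 0 0" --pt "-3.5 0 0" --pt "-6.5 0 0" --pt "-9 0 0" --pt "-9 0 0" --pt "-9 0 0" --yaw '[0, 0, 0, 0, 0, 0, 0, 0, 0, 0]' --gripper '[0, 0, 0, 0, 0, 0, 0, 0, 0, 0]' --force 60

```text
clock: 14.78
tool_pos: [0.4712, -0.1135, 0.084]
eef_rot: [0.708, 0.001, -0.706, -0.001]
contact_force: [0.3, -0.3, -2.0]
opening: 0.264
```

```bash
python3 - <<'E'
from h import *
print(tool()[0],tool()[2]['opening'],tool()[2]['contact_force'],tool()[2]['moment'])
im=save('wrist','w14')
E
```

```text
[ 0.47120948 -0.1134704   0.08404368] 0.26361536275072434 [ 0.26588468 -0.30392992 -1.99091936] [-0.01217561  0.27711601  0.02311492]
```

Request:
apply_moves --pt "0 0 0" --pt "0 0 0" --pt "0 0 0" --pt "0 0 0" --yaw '[0, 0, 0, 0]' --gripper '[0, 0, 0, 0]' --force 3

```text
clock: 15.17
tool_pos: [0.47, -0.1131, 0.0823]
eef_rot: [-0.707, -0.001, 0.707, 0.001]
contact_force: [-0.1, 0.1, -1.2]
opening: 0.274
```

```bash
python3 - <<'E'
from h import *
print(tool()[0],tool()[2]['opening'],tool()[2]['contact_force'],tool()[2]['moment'])
im=save('wrist','w15')
a=cv2.imread('pics/w14.png');b=cv2.imread('pics/w15.png'); cv2.imwrite('pics/w1415.png',cv2.resize(np.hstack([a[:450,150:650],b[:450,150:650]]),None,fx=.8,fy=.8))
E
```

```text
[ 0.46996728 -0.11305925  0.08234618] 0.2743543501984973 [-0.05168032  0.11325036 -1.21032117] [-0.01145421  0.18505411 -0.0302104 ]
```

View pics/w1415.png

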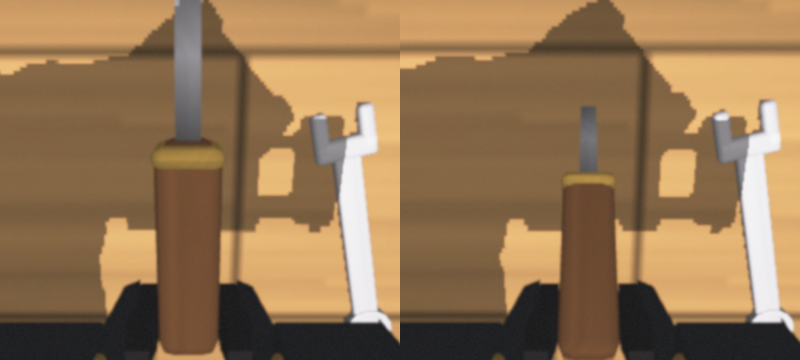

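Rear-grip pivot works: at 3 N the nose droops to roughly 40° (right picture), which gives me a tipping method. I'll lower it flat on the bench to re-level it, then regrip hard.

Request:
apply_moves --pt "1.2 0 0" --pt "2.7 0 0" --pt "4.2 0 0" --pt "5.7 0 0" --pt "7 0 0" --pt "8 0 0" --pt "8.6 0 0" --pt "8.9 0 0" --pt "8.9 0 0" --yaw '[0, 0, 0, 0, 0, 0, 0, 0, 0]' --gripper '[0, 0, 0, 0, 0, 0, 0, 0, 0]' --force 3

```text
clock: 15.97
tool_pos: [0.4699, -0.1129, -0.0068]
eef_rot: [-0.707, -0.001, 0.707, 0.002]
contact_force: [-0.5, -0.2, -0.7]
opening: 0.275
```

```bash
python3 - <<'E'
from h import *
print(tool()[0],tool()[2]['opening'],tool()[2]['contact_force'],tool()[2]['moment'])
im=save('wrist','w16')
E
```

```text
[ 0.46993736 -0.11291596 -0.00680232] 0.2754663132737642 [-0.47999055 -0.1967668  -0.67765799] [ 0.06602622  0.2427298  -0.0434447 ]
```

View pics/w16.png

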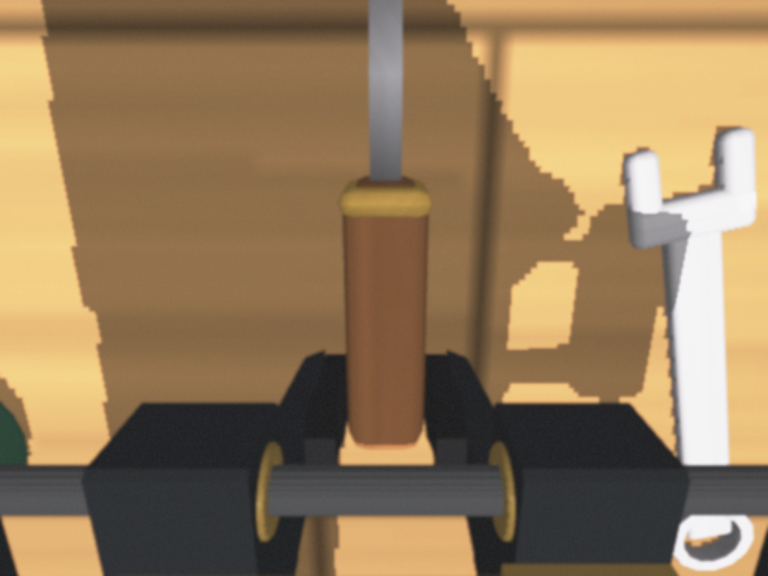

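Request:
apply_moves --pt "0 0 0" --pt "0 0 0.5" --pt "0 0 0.5" --yaw '[0, 0, 0]' --gripper '[36, 36, 36]' --force 30

```text
clock: 16.27
tool_pos: [0.4642, -0.113, -0.0061]
eef_rot: [-0.707, -0.001, 0.707, 0.001]
contact_force: [0.2, 1.1, 0.1]
opening: 0.362
```

```bash
python3 - <<'E'
from h import *
p,r,s=tool();print(p,s['opening'],s['contact_force'])
im=save('wrist','w17')
c=cam('wrist')
x=p[0]
E
```

```text
[ 0.46417121 -0.11304592 -0.006072  ] 0.36208328808121276 [0.20796387 1.10400051 0.13182077]
```

View pics/w17.png

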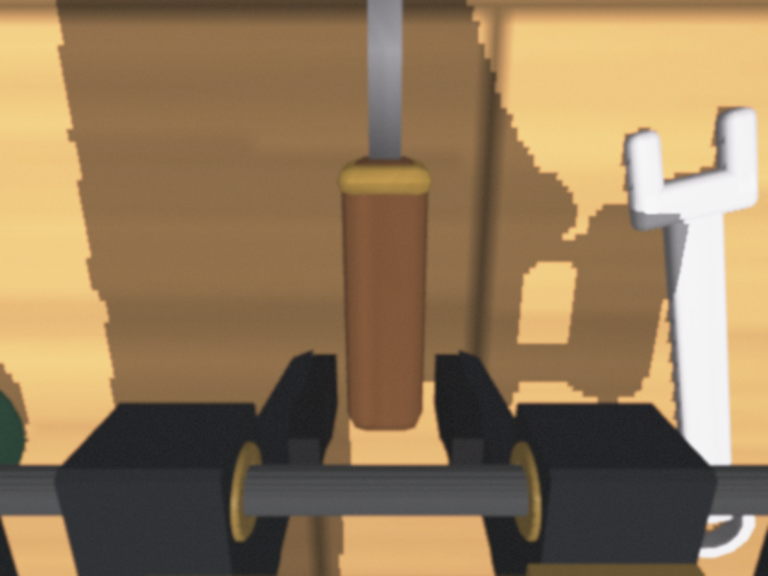

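```bash
python3 - <<'E'
from h import *
c=cam('wrist');p=tool()[0]
F=atz('wrist',np.array((384,163))/1.5,.03,c);B=atz('wrist',np.array((384,428))/1.5,.03,c);print(F,B,p, 'grip rel mid',p[0]-(F[0]+B[0])/2)
E
```

```text
[ 0.53563693 -0.11408711  0.03      ] [ 0.45550394 -0.11397074  0.03      ] [ 0.46451165 -0.11303514 -0.00613145] grip rel mid -0.031058785140044898
```

Request:
apply_moves --pt "0 0 -0.1" --pt "0 0 -0.1" --pt "0 0 -0.1" --pt "0 0 -0.1" --pt "-1.0 0 -0.1" --pt "-3.5 0 -0.1" --pt "-7 0 -0.1" --pt "-10 0 -0.1" --pt "-12.5 0 -0.1" --pt "-13 0 -0.1" --yaw '[0, 0, 0, 0, 0, 0, 0, 0, 0, 0]' --gripper '[0, 0, 0, 0, 0, 0, 0, 0, 0, 0]' --force 60

```text
clock: 17.15
tool_pos: [0.4672, -0.1141, 0.127]
eef_rot: [0.709, 0.0, -0.706, -0.001]
contact_force: [-0.1, -1.3, -0.9]
opening: 0.265
```

```bash
python3 - <<'E'
from h import *
print(tool()[2]['opening'],tool()[0])
plan([.523,-.0535,.126],np.radians(67.2-90))
E
```

```text
0.2648040956322132 [ 0.46722222 -0.11408098  0.12696825]
[0.13, -6.06, -5.57] cur y head -1.571 yaw -1.174 q7 -0.749 clock 17.15
```

Request:
apply_moves --pt "0 -0.6 -0.6" --pt "0 -1.2 -1.2" --pt "0 -1.8 -1.7" --pt "0 -2.4 -2.3" --pt "0 -3.0 -2.8" --pt "0 -3.6 -3.4" --pt "0 -4.3 -4.0" --pt "0.1 -5.0 -4.6" --pt "0.1 -5.6 -5.2" --pt "0.1 -6.1 -5.6" --yaw '[-0.12, -0.24, -0.36, -0.48, -0.6, -0.72, -0.84, -0.96, -1.08, -1.174]' --gripper '[0, 0, 0, 0, 0, 0, 0, 0, 0, 0]' --force 60

```text
clock: 17.98
tool_pos: [0.5233, -0.0521, 0.1252]
eef_rot: [0.589, 0.394, -0.586, 0.393]
contact_force: [0.1, 0.4, -1.7]
opening: 0.266
```

Request:
apply_moves --pt "0 0 0" --pt "0 0 0" --yaw '[0, 0]' --gripper '[0, 0]'

```text
clock: 18.15
tool_pos: [0.5227, -0.0516, 0.1242]
eef_rot: [0.589, 0.394, -0.587, 0.392]
contact_force: [-0.3, -0.1, -1.0]
opening: 0.266
```

```bash
python3 - <<'E'
from h import *
p,r,s=tool();print(p,s['opening'],s['q'],s['clock'])
c=cam('wrist');im=snapshot('wrist')
np.save('w18.npy',im); cv2.imwrite('pics/w18.png',cv2.resize(im[0:300,110:400,::-1],None,fx=2,fy=2,interpolation=cv2.INTER_CUBIC))
for t,z in [('wedge_nose',p[2]+.0063),('axle_clip_seat',.09),('axle_end',.09),('spacer_flange',.09),('clip_bow',.106)]:
    r=spot_point(t,'wrist'); print(t,[(np.round(a['pixel'],1).tolist(),round(a['score'],2),np.round(atz('wrist',a['pixel'],z,c),4).tolist()) for a in r[:2]])
E
```

```text
[ 0.52266478 -0.05159996  0.1242302 ] 0.2657900167765651 [-0.0872249   0.70818856  0.16577939  1.96438893 -0.24017778  0.4863341
 -0.14009064] 18.15
wedge_nose []
axle_clip_seat []
axle_end []
spacer_flange [([256.9, 189.9], 0.56, [0.5289, -0.0404, 0.09])]
clip_bow []
```

View pics/w18.png

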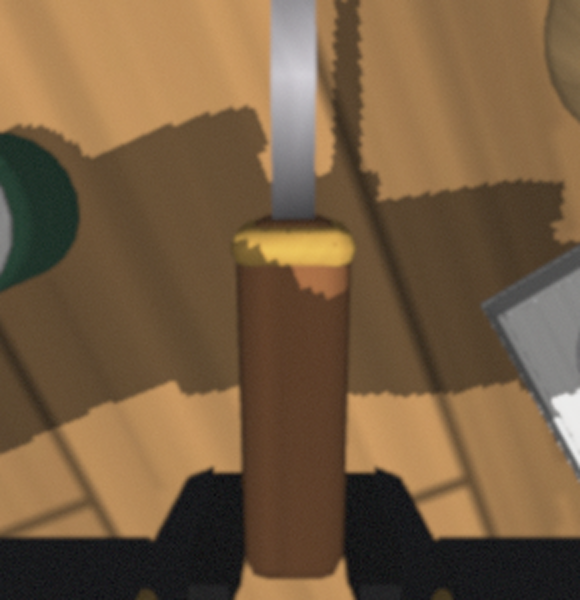

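```bash
python3 - <<'E'
from h import *
p,r,s=tool(); z=-r.apply([0,0,1]);print('heading',np.degrees(np.arctan2(z[1],z[0])),p)
for n in('scene','side'):
    im=snapshot(n)
    u=proj(n,[.575,.07,.11])[0].astype(int); x0,y0=u[0]-40,u[1]-30
    cv2.imwrite(f'pics/t18{n}.png',cv2.resize(im[y0:y0+60,x0:x0+80,::-1],None,fx=10,fy=10,interpolation=cv2.INTER_CUBIC)); print(n,x0,y0)
    for t in ['wedge_nose','wedge_land','axle_end','clip_bow','axle_clip_seat']:
        q=spot_point(t,n); print(t,[(np.round(a['pixel'],1).tolist(),round(a['score'],2)) for a in q[:2]])
    u67=np.array([np.cos(np.radians(67.2)),np.sin(np.radians(67.2)),0])
    print('pred nose',proj(n,p+z*.138+[0,0,.0063+.0025]), 'pred land',proj(n,p+z*.087+[0,0,.0063+.018]),'pred clip', proj(n,np.array([.5929,.1162,.1085])-.002*u67))
E
```

```text
heading 67.523899767146 [ 0.52290476 -0.0525024   0.12510683]
scene 257 150
wedge_nose [([299.6, 174.4], 0.55), ([259.4, 176.5], 0.24)]
wedge_land []
axle_end [([297.0, 183.1], 0.97), ([315.6, 177.8], 0.47)]
clip_bow [([280.9, 133.2], 0.62), ([312.3, 180.7], 0.5)]
axle_clip_seat [([310.1, 181.8], 0.78)]
pred nose [[299.64654896 173.33325374]] pred land [[282.81357556 173.11373278]] pred clip [[312.46524257 176.83679842]]
side 226 138
wedge_nose []
wedge_land [([260.3, 168.9], 0.68)]
axle_end [([270.1, 169.7], 0.67), ([258.1, 186.4], 0.47)]
clip_bow [([268.2, 165.1], 0.75), ([306.6, 202.0], 0.31)]
axle_clip_seat [([269.2, 166.5], 0.82), ([195.2, 159.9], 0.23)]
pred nose [[267.03834007 161.54204677]] pred land [[263.06287109 167.15067412]] pred clip [[270.09436409 160.08276392]]
```

View pics/t18side.png

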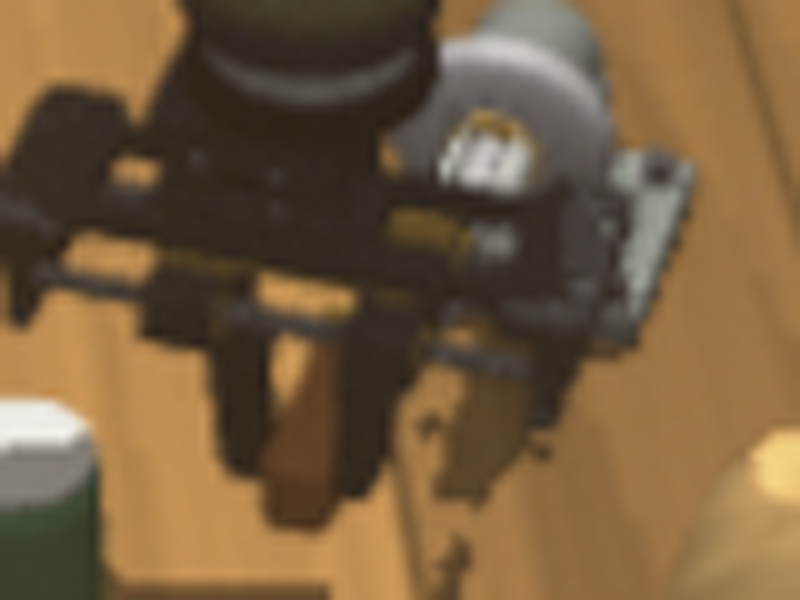

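View pics/t18scene.png

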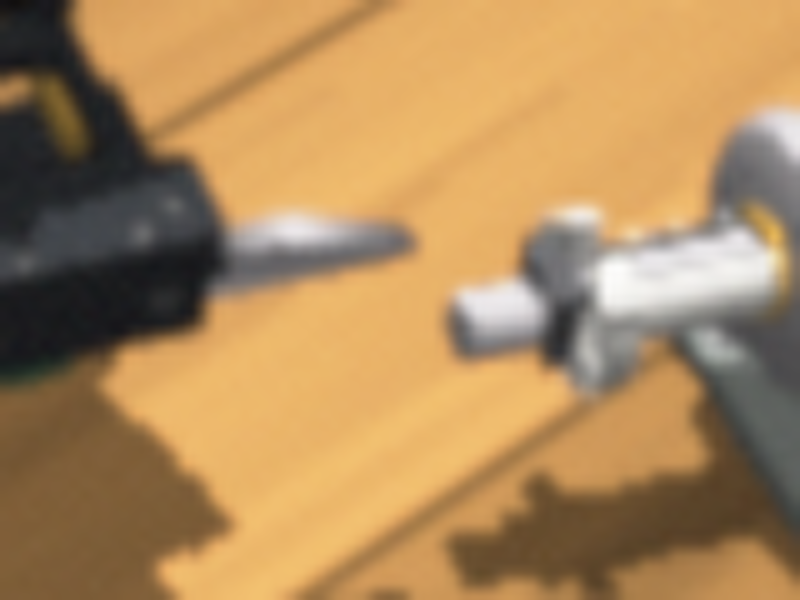

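```bash
python3 - <<'E'
from h import *
h=np.radians(67.2);u=np.array([np.cos(h),np.sin(h),0]);k=np.array([0,0,1.]);seat=np.array([.5919,.1134,.09])
for nm,P in [('end c',seat-.0275*u),('end top',seat-.0275*u+.0105*k),('end bot',seat-.0275*u-.0105*k),('bow top front',seat-.005*u+.0185*k),('bow top back',seat+.005*u+.0185*k),('flange top back',seat+.0165*u+.026*k),('flange front bot',seat+.0065*u-.026*k)]:
    q=proj('scene',P)[0]; print(nm,np.round(q,1),'crop',np.round((q-[257,150])*10))
E
```

```text
end c [302.3 183.5] crop [453. 335.]
end top [302.8 180.9] crop [458. 309.]
end bot [301.8 186. ] crop [448. 360.]
bow top front [310.5 177.3] crop [535. 273.]
bow top back [313.8 176.6] crop [568. 266.]
flange top back [318.  173.9] crop [610. 239.]
flange front bot [311.9 187.2] crop [549. 372.]
```

Request:
apply_moves --pt "-2.5 0 -1" --pt "-5.5 0 -3" --pt "-8 0 -5" --pt "-10 0 -7" --pt "-11 0 -7.5" --pt "-11 0 -7.5" --pt "-11 0 -7.5" --yaw '[0, 0, 0, 0, 0, 0, 0]' --gripper '[0, 0, 0, 0, 0, 0, 0]' --force 60

```text
clock: 19.63
tool_pos: [0.5513, 0.0169, 0.2355]
eef_rot: [0.589, 0.394, -0.586, 0.394]
contact_force: [0.2, -0.4, -1.5]
opening: 0.268
```

```bash
python3 - <<'E'
from h import *
p,r,s=tool();print(p,s['opening'],s['clock'])
z=-r.apply([0,0,1]);print('heading',np.degrees(np.arctan2(z[1],z[0])))
im=snapshot('wrist')
cv2.imwrite('pics/w19.png',cv2.resize(im[0:200,150:360,::-1],None,fx=3,fy=3,interpolation=cv2.INTER_CUBIC))
E
```

```text
[0.55126075 0.01687413 0.23550205] 0.26795887895760706 19.6333
heading 67.64425442636585
```

View pics/w19.png

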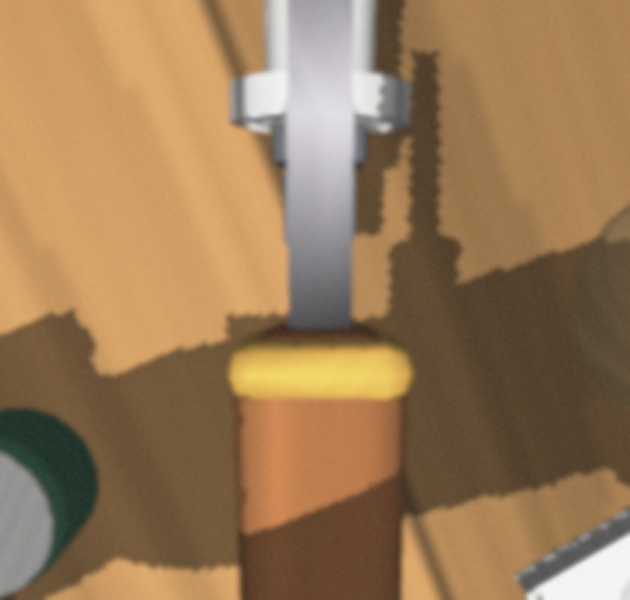

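```bash
python3 - <<'E'
from h import *
h=np.radians(67.5);u=np.array([np.cos(h),np.sin(h),0]);k=np.array([0,0,1.])
p=np.array([.5228,-.0520,.1247])
for d,zz in [(.073,0),(.1,0),(.128,0),(.138,.0016),(.138,.0035),(.073,.018),(.087,.018),(.101,.018)]:
    for t in (0,2):
        e=d*np.tan(np.radians(t)); q=proj('scene',p+u*d+k*(.0063+zz-e))[0]; print(d,zz,'tilt',t,np.round((q-[257,150])*10))
E
```

```text
0.073 0 tilt 0 [205. 290.]
0.073 0 tilt 2 [204. 296.]
0.1 0 tilt 0 [297. 269.]
0.1 0 tilt 2 [296. 278.]
0.128 0 tilt 0 [392. 249.]
0.128 0 tilt 2 [390. 260.]
0.138 0.0016 tilt 0 [427. 237.]
0.138 0.0016 tilt 2 [425. 249.]
0.138 0.0035 tilt 0 [428. 232.]
0.138 0.0035 tilt 2 [425. 245.]
0.073 0.018 tilt 0 [210. 243.]
0.073 0.018 tilt 2 [209. 249.]
0.087 0.018 tilt 0 [259. 232.]
0.087 0.018 tilt 2 [258. 240.]
0.101 0.018 tilt 0 [308. 222.]
0.101 0.018 tilt 2 [306. 231.]
```

Request:
apply_moves --pt "0 0 2.0" --pt "1 0 4.0" --pt "4 0 4.3" --pt "7.5 0 4.3" --pt "10.5 0 4.3" --pt "12.3 0 4.3" --pt "13.0 0 4.3" --pt "13.2 0 4.3" --pt "13.2 0 4.3" --yaw '[0, 0, 0, 0, 0, 0, 0, 0, 0]' --gripper '[0, 0, 0, 0, 0, 0, 0, 0, 0]' --force 60

```text
clock: 20.43
tool_pos: [0.5338, -0.0242, 0.1024]
eef_rot: [0.588, 0.393, -0.588, 0.392]
contact_force: [0.4, -0.2, -1.2]
opening: 0.268
```

```bash
cat > look.py <<'E'
from h import *
import sys
tag=sys.argv[1]
p,r,s=tool();z=-r.apply([0,0,1]);print(np.round(p,4),'op',round(s['opening'],3),'F',np.round(s['contact_force'],1),'M',np.round(s['moment'],2),'t',s['clock'],'head',round(np.degrees(np.arctan2(z[1],z[0])),2), 's',round(p[0]*.3875+p[1]*.9219,4),'n',round(p[0]*.922-p[1]*.3875,4))
im=snapshot('scene'); a=cv2.resize(im[150:210,257:337,::-1],None,fx=7,fy=7,interpolation=cv2.INTER_CUBIC)
cv2.imwrite(f'pics/{tag}.png',a)
E
python3 look.py t20
```

```text
[ 0.5338 -0.0242  0.1024] op 0.268 F [ 0.4 -0.2 -1.2] M [-0.16  0.16 -0.03] t 20.4333 head 67.49 s 0.1845 n 0.5016
```

View pics/t20.png

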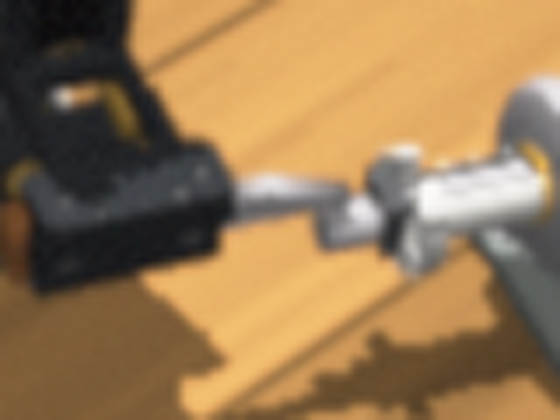

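Request:
apply_moves --pt "0.2 0 -0.1" --pt "0.4 0 -0.3" --pt "0.5 0 -0.3" --pt "0.5 0 -0.3" --yaw '[0, 0, 0, 0]' --gripper '[0, 0, 0, 0]'

```text
clock: 20.82
tool_pos: [0.536, -0.0209, 0.0985]
eef_rot: [0.589, 0.393, -0.587, 0.393]
contact_force: [-0.2, 0.6, -1.9]
opening: 0.263
```

Request:
apply_moves --pt "0.1 0 0" --pt "0.2 0 0" --pt "0.2 0 0" --yaw '[0, 0, 0]' --gripper '[0, 0, 0]'

```text
clock: 21.07
tool_pos: [0.5359, -0.0208, 0.0964]
eef_rot: [0.589, 0.393, -0.587, 0.393]
contact_force: [0.2, -0.7, -1.7]
opening: 0.266
```

```bash
python3 look.py t21
```

```text
[ 0.5359 -0.0208  0.0964] op 0.266 F [ 0.2 -0.7 -1.7] M [-0.2   0.1   0.04] t 21.0667 head 67.55 s 0.1885 n 0.5022
```

View pics/t21.png

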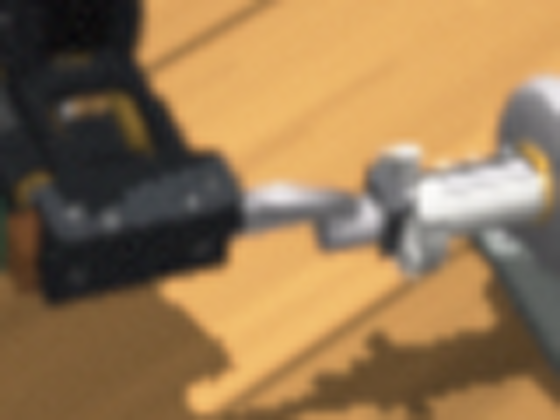

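Request:
apply_moves --pt "0.1 0 0" --pt "0.15 0 0" --pt "0.15 0 0" --yaw '[0, 0, 0]' --gripper '[0, 0, 0]'

```text
clock: 21.37
tool_pos: [0.5358, -0.0209, 0.0948]
eef_rot: [0.589, 0.393, -0.587, 0.393]
contact_force: [-0.6, 0.5, -1.2]
opening: 0.266
```

Request:
apply_moves --pt "0.1 0 0" --pt "0.1 0 0" --yaw '[0, 0]' --gripper '[0, 0]'

```text
clock: 21.53
tool_pos: [0.5359, -0.0209, 0.0938]
eef_rot: [0.589, 0.393, -0.587, 0.393]
contact_force: [0.0, -0.2, -0.2]
opening: 0.269
```

Request:
apply_moves --pt "0.1 0 0" --pt "0.1 0 0" --yaw '[0, 0]' --gripper '[0, 0]'

```text
clock: 21.7
tool_pos: [0.5361, -0.021, 0.0928]
eef_rot: [0.589, 0.393, -0.587, 0.393]
contact_force: [0.0, -1.0, 1.0]
opening: 0.269
```

```bash
python3 look.py t22
```

```text
[ 0.5361 -0.021   0.0928] op 0.269 F [ 0. -1.  1.] M [ 0.08 -0.02  0.03] t 21.7 head 67.53 s 0.1884 n 0.5024
```

View pics/t22.png

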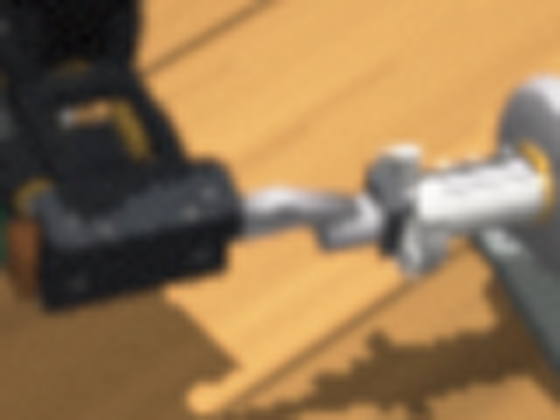

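Request:
apply_moves --pt "-0.06 0 0" --pt "-0.06 0 -0.3" --pt "-0.06 0 -0.6" --pt "-0.06 0 -0.9" --pt "-0.06 0 -1.2" --pt "-0.06 0 -1.5" --pt "-0.06 0 -1.8" --yaw '[0, 0, 0, 0, 0, 0, 0]' --gripper '[0, 0, 0, 0, 0, 0, 0]'

```text
clock: 22.33
tool_pos: [0.5427, -0.0049, 0.0935]
eef_rot: [0.589, 0.393, -0.587, 0.393]
contact_force: [-3.0, -4.2, 2.3]
opening: 0.262
```

```bash
python3 look.py t23; python3 - <<'E'
from h import *
im=snapshot('wrist')
cv2.imwrite('pics/w23.png',cv2.resize(im[0:200,150:360,::-1],None,fx=3,fy=3,interpolation=cv2.INTER_CUBIC))
E
```

```text
[ 0.5427 -0.0049  0.0935] op 0.262 F [-3.  -4.2  2.3] M [-1.01  0.52 -0.01] t 22.3333 head 67.51 s 0.2058 n 0.5022
```

View pics/t23.png

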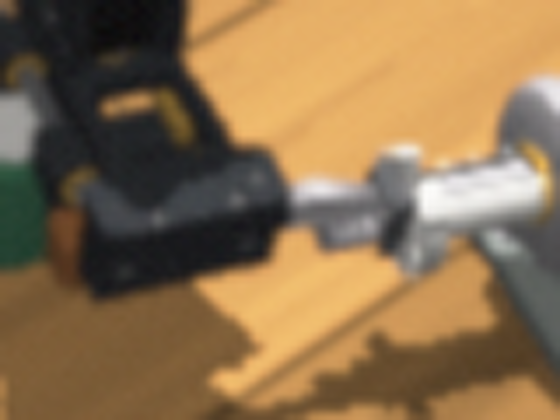

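View pics/w23.png

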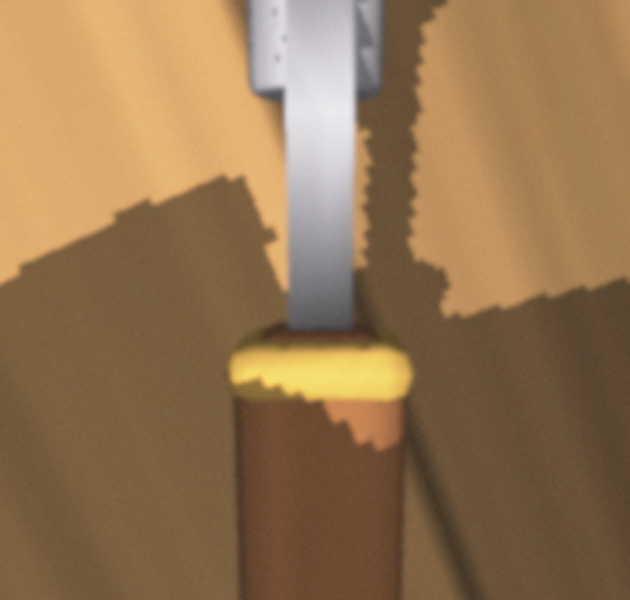

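Request:
apply_moves --pt "0 -0.06 -0.3" --pt "0 -0.06 -0.6" --pt "0 -0.06 -0.9" --pt "0 -0.06 -1.2" --pt "0 -0.06 -1.5" --yaw '[0, 0, 0, 0, 0]' --gripper '[0, 0, 0, 0, 0]'

```text
clock: 22.85
tool_pos: [0.5481, 0.0093, 0.0936]
eef_rot: [0.589, 0.393, -0.587, 0.393]
contact_force: [-1.3, -2.8, 2.7]
opening: 0.264
```

```bash
python3 look.py t24; python3 - <<'E'
from h import *
im=snapshot('wrist')
cv2.imwrite('pics/w24.png',cv2.resize(im[0:200,150:360,::-1],None,fx=3,fy=3,interpolation=cv2.INTER_CUBIC))
E
```

```text
[0.5481 0.0093 0.0936] op 0.264 F [-1.3 -2.8  2.7] M [-0.63  0.3   0.  ] t 22.85 head 67.5 s 0.221 n 0.5017
```

View pics/t24.png

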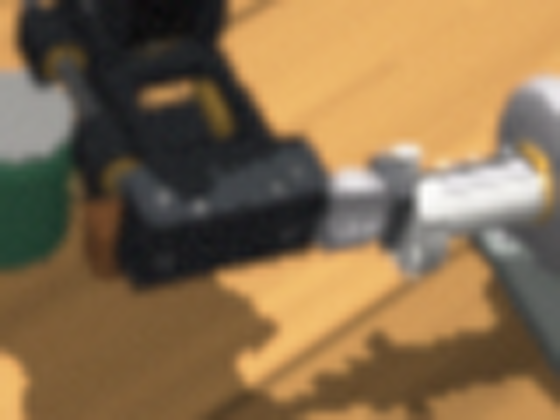

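View pics/w24.png

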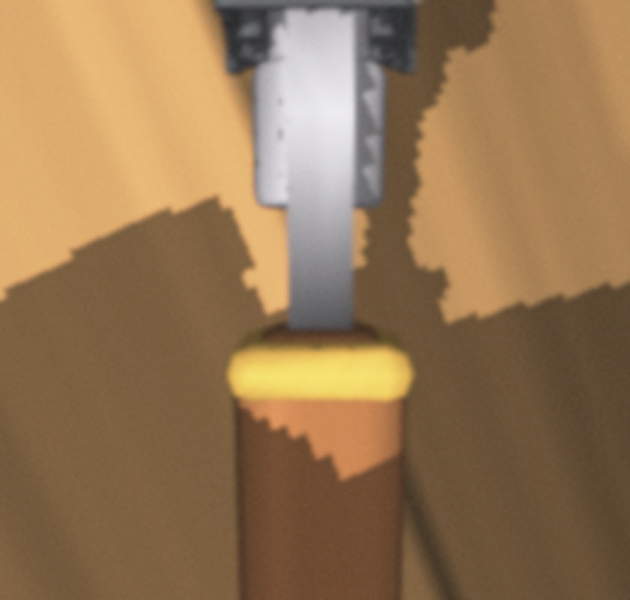

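Request:
apply_moves --pt "0 0 -0.3" --pt "0 0 -0.6" --pt "0 0 -0.9" --pt "0 0 -1.2" --pt "0 0 -1.5" --pt "0 0 -1.8" --pt "0 0 -1.8" --yaw '[0, 0, 0, 0, 0, 0, 0]' --gripper '[0, 0, 0, 0, 0, 0, 0]'

```text
clock: 23.53
tool_pos: [0.5562, 0.0291, 0.0937]
eef_rot: [0.589, 0.394, -0.585, 0.394]
contact_force: [-0.2, 0.9, 1.5]
opening: 0.266
```

```bash
python3 look.py t25; python3 - <<'E'
from h import *
im=snapshot('wrist')
cv2.imwrite('pics/w25.png',cv2.resize(im[0:200,150:360,::-1],None,fx=3,fy=3,interpolation=cv2.INTER_CUBIC))
E
```

```text
[0.5562 0.0291 0.0937] op 0.266 F [-0.2  0.9  1.5] M [ 0.21  0.01 -0.03] t 23.5333 head 67.68 s 0.2424 n 0.5016
```

View pics/t25.png

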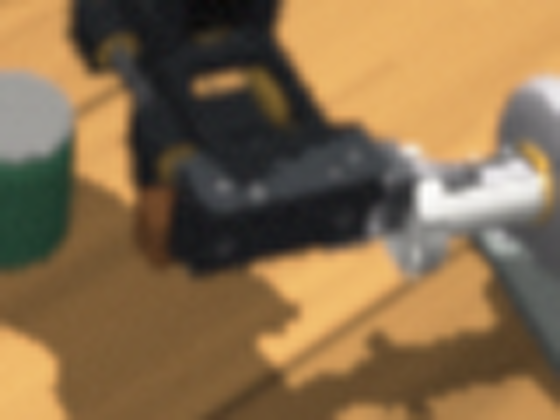

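View pics/w25.png

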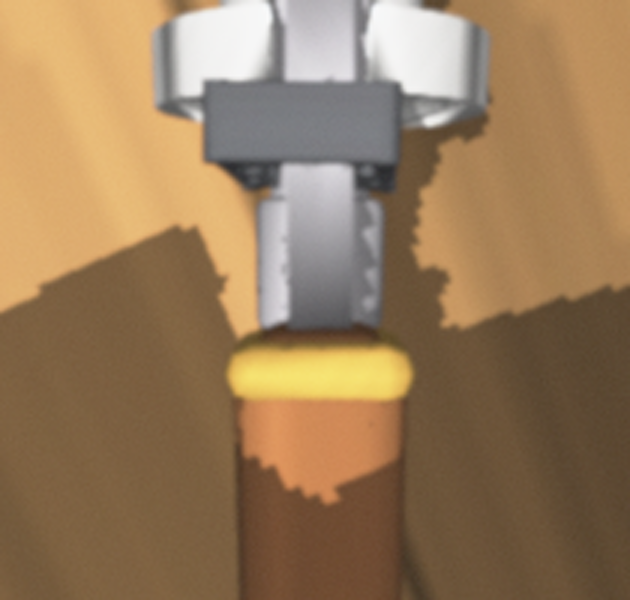

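Request:
apply_moves --pt "0 0 -0.3" --pt "0 0 -0.6" --pt "0 0 -0.9" --pt "0 0 -1.1" --pt "0 0 -1.1" --yaw '[0, 0, 0, 0, 0]' --gripper '[0, 0, 0, 0, 0]'

```text
clock: 24.05
tool_pos: [0.5606, 0.0393, 0.0938]
eef_rot: [0.589, 0.394, -0.585, 0.394]
contact_force: [0.6, -0.0, 1.6]
opening: 0.262
```

```bash
python3 look.py t26; python3 - <<'E'
from h import *
im=snapshot('wrist')
cv2.imwrite('pics/w26.png',cv2.resize(im[0:200,150:360,::-1],None,fx=3,fy=3,interpolation=cv2.INTER_CUBIC))
E
```

```text
[0.5606 0.0393 0.0938] op 0.262 F [ 0.6 -0.   1.6] M [0.02 0.02 0.01] t 24.05 head 67.68 s 0.2535 n 0.5016
```

View pics/w26.png

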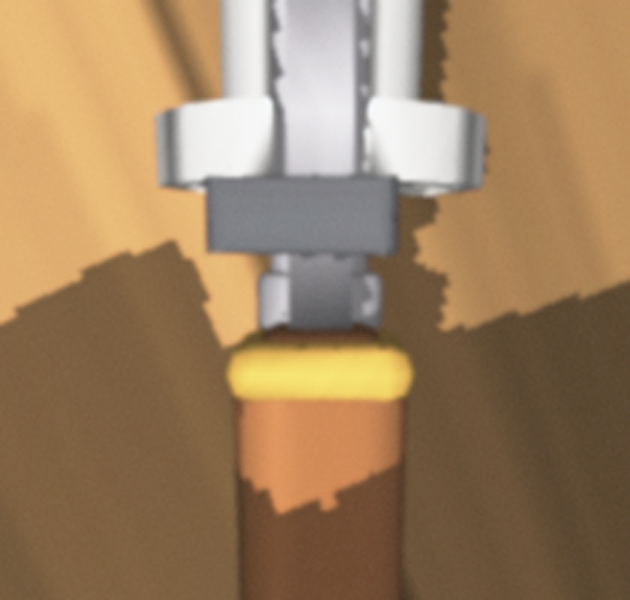

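Request:
apply_moves --pt "-0.2 0 0" --pt "-0.5 0 0" --pt "-0.9 0 0" --pt "-1.4 0 0" --pt "-2.0 0 0" --pt "-2.6 0 0" --pt "-3.2 0 0" --pt "-3.6 0 0" --pt "-3.8 0 0" --yaw '[0, 0, 0, 0, 0, 0, 0, 0, 0]' --gripper '[0, 0, 0, 0, 0, 0, 0, 0, 0]' --force 60

```text
clock: 24.9
tool_pos: [0.5607, 0.0392, 0.1327]
eef_rot: [0.59, 0.394, -0.585, 0.394]
contact_force: [0.6, 0.1, -1.2]
opening: 0.265
```

```bash
python3 look.py t27; python3 - <<'E'
from h import *
im=snapshot('wrist')
cv2.imwrite('pics/w27.png',cv2.resize(im[0:200,150:360,::-1],None,fx=3,fy=3,interpolation=cv2.INTER_CUBIC))
E
```

```text
[0.5607 0.0392 0.1327] op 0.265 F [ 0.6  0.1 -1.2] M [-0.16  0.14 -0.01] t 24.9 head 67.68 s 0.2534 n 0.5018
```

View pics/w27.png

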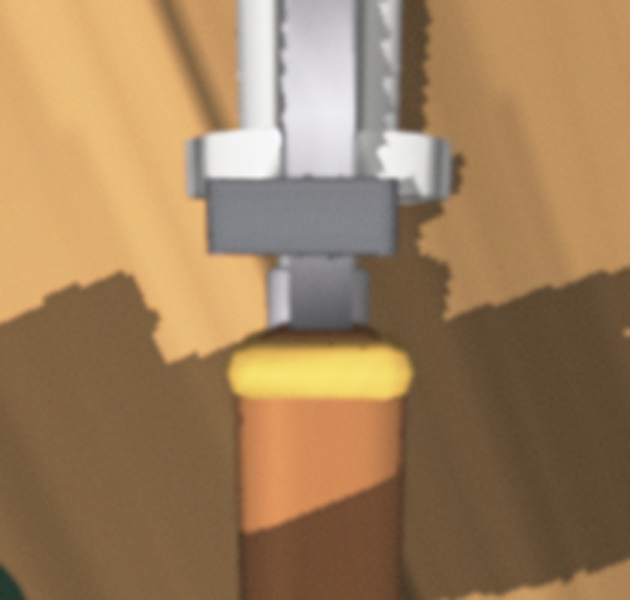

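View pics/t27.png

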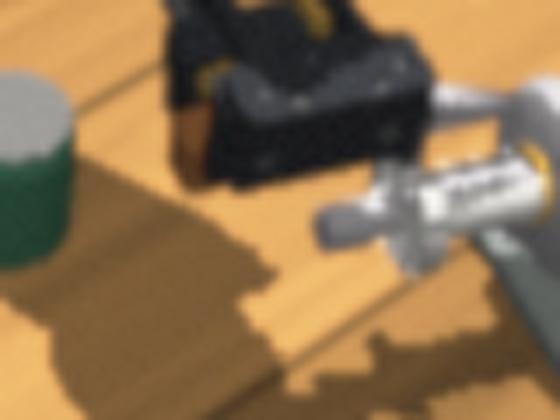

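Clip saddled on the flat and clear of the axle. Next is a gentle carry to the tray.

Request:
apply_moves --pt "-0.4 0 0" --pt "-1.0 0 0.2" --pt "-1.8 0 0.6" --pt "-2.6 0 1.2" --pt "-3.3 0 2.0" --pt "-3.8 0 3.0" --pt "-4.0 0 4.2" --pt "-4.0 0 5.5" --pt "-4.0 0 6.8" --pt "-4.0 0 8.0" --yaw '[0, 0, 0, 0, 0, 0, 0.02, 0.06, 0.11, 0.17]' --gripper '[0, 0, 0, 0, 0, 0, 0, 0, 0, 0]' --force 60

```text
clock: 25.83
tool_pos: [0.5289, -0.0369, 0.1716]
eef_rot: [0.622, 0.341, -0.618, 0.34]
contact_force: [-0.4, 0.4, -2.1]
opening: 0.27
```

```bash
python3 - <<'E'
from h import *
print(tool()[0],tool()[2]['opening'],tool()[2]['clock'])
r=[]
snapshot('scene')
for n in ('scene',):
    q=spot_point('tray_in',n); print([(a['pixel'],a['score'],atz(n,a['pixel'],.003)) for a in q[:2]])
plan([.537,-.116,.17],-np.pi/2)
E
```

```text
[ 0.52885128 -0.03691298  0.17160407] 0.26970696004596223 25.8333
[([272.0, 258.1], 0.81, array([ 0.67141218, -0.10396291,  0.003     ]))]
[0.15, 4.89, 6.09] cur y head -0.567 yaw 1.004 q7 -0.287 clock 25.9333
```

Request:
apply_moves --pt "0 0.1 0.2" --pt "0 0.4 0.6" --pt "0 0.9 1.2" --pt "0 1.5 1.9" --pt "0 2.1 2.6" --pt "0 2.7 3.4" --pt "0 3.3 4.1" --pt "0 3.9 4.8" --pt "0 4.4 5.4" --pt "0 4.8 5.9" --yaw '[0.05, 0.15, 0.26, 0.37, 0.48, 0.59, 0.7, 0.81, 0.91, 0.98]' --gripper '[0, 0, 0, 0, 0, 0, 0, 0, 0, 0]' --force 60

```text
clock: 26.77
tool_pos: [0.5375, -0.1138, 0.1711]
eef_rot: [0.709, 0.008, -0.706, 0.006]
contact_force: [0.3, -0.5, -1.1]
opening: 0.265
```

Request:
apply_moves --pt "0.3 0.1 0.2" --pt "0.9 0.1 0.2" --pt "1.6 0.1 0.2" --pt "2.4 0.1 0.2" --pt "3.2 0.1 0.2" --pt "4.0 0.1 0.2" --pt "4.6 0.1 0.2" --pt "5.0 0.1 0.2" --pt "5.0 0.1 0.2" --yaw '[0.02, 0.02, 0.02, 0.02, 0.02, 0.02, 0.02, 0.02, 0.02]' --gripper '[0, 0, 0, 0, 0, 0, 0, 0, 0]' --force 60

```text
clock: 27.52
tool_pos: [0.5352, -0.1146, 0.12]
eef_rot: [0.708, 0.001, -0.706, -0.001]
contact_force: [-0.0, -0.7, -1.5]
opening: 0.259
```

```bash
python3 - <<'E'
from h import *
p,r,s=tool();print(p,s['opening'],s['clock'])
c=cam('wrist');im=save('wrist','w28')
snapshot('side')
for n in ('wrist','side'):
    q=spot_point('tray_in',n); print([(a['pixel'],a['score'],atz(n,a['pixel'],.003)) for a in q[:2]])
im=snapshot('scene'); u=proj('scene',[.66,-.11,.05])[0].astype(int)
cv2.imwrite('pics/t28.png',cv2.resize(im[u[1]-60:u[1]+50,u[0]-80:u[0]+60,::-1],None,fx=5,fy=5,interpolation=cv2.INTER_CUBIC))
E
```

```text
[ 0.53517046 -0.1145516   0.12003063] 0.2592687591902645 27.5167
[]
[([301.8, 224.7], 0.9, array([ 0.67313261, -0.10464407,  0.003     ]))]
```

View pics/w28.png

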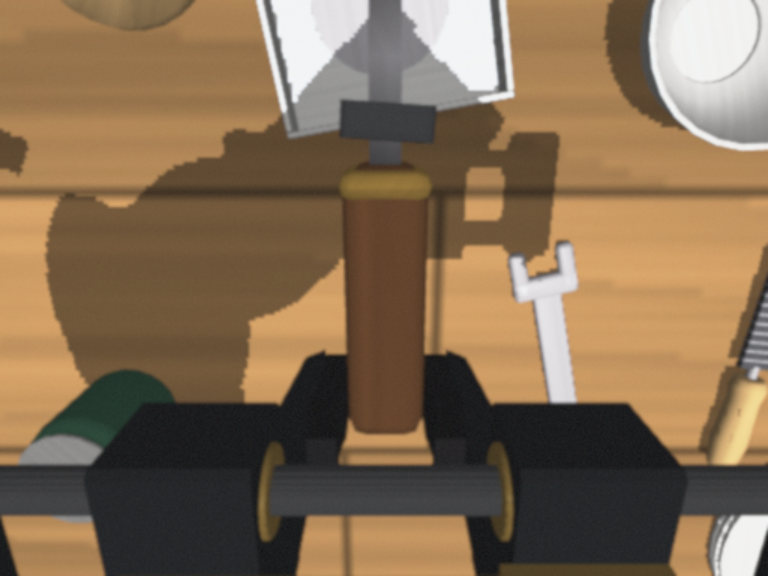

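View pics/t28.png

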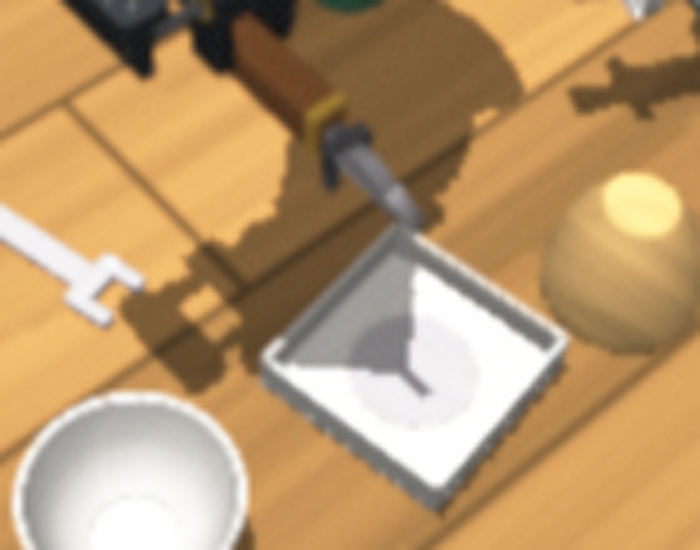

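```bash
python3 - <<'E'
from h import *
c=cam('wrist')
a=atz('wrist',np.array((290,137))/1.5,.026,c)
b=atz('wrist',np.array((513,95))/1.5,.026,c)
a0=atz('wrist',np.array((290,137))/1.5,.0,c);b0=atz('wrist',np.array((513,95))/1.5,.0,c)
for A,B in((a,b),(a0,b0)):
    e=B-A; L=np.linalg.norm(e); nrm=np.array([-e[1],e[0],0])/L; print(A,B,L,(A+B)/2+.0575*nrm,np.degrees(np.arctan2(nrm[1],nrm[0])))
E
```

```text
[ 0.60970858 -0.06748902  0.026     ] [ 0.62968776 -0.17950712  0.026     ] 0.11378585585681145 [ 0.67630486 -0.11340189  0.026     ] 10.11274835741985
[ 0.60896428 -0.06268716  0.        ] [ 0.63090333 -0.18569376  0.        ] 0.1249477725090063 [ 0.67654049 -0.11409427  0.        ] 10.112748357419823
```

Request:
apply_moves --pt "0.2 0 -0.2" --pt "0.6 0 -0.6" --pt "1.1 0 -1.1" --pt "1.6 0 -1.6" --pt "2.1 0 -2.0" --pt "2.4 0 -2.3" --pt "2.4 0 -2.3" --yaw '[0, 0, 0, 0, 0, 0, 0]' --gripper '[0, 0, 0, 0, 0, 0, 0]' --force 60

```text
clock: 28.35
tool_pos: [0.5596, -0.1146, 0.0965]
eef_rot: [0.709, 0.001, -0.706, -0.001]
contact_force: [1.0, -0.5, -1.5]
opening: 0.261
```

Request:
apply_moves --pt "0 0 0" --pt "0 0 0" --pt "0 0 0" --yaw '[0, 0, 0]' --gripper '[0, 0, 0]' --force 3

```text
clock: 28.6
tool_pos: [0.5597, -0.1147, 0.0967]
eef_rot: [0.709, 0.001, -0.706, -0.001]
contact_force: [0.3, 0.3, -0.4]
opening: 0.273
```

```bash
python3 - <<'E'
from h import *
p,r,s=tool();print(p,s['opening'],s['clock'])
im=snapshot('scene'); u=proj('scene',[.66,-.11,.05])[0].astype(int)
cv2.imwrite('pics/t29.png',cv2.resize(im[u[1]-60:u[1]+50,u[0]-80:u[0]+60,::-1],None,fx=5,fy=5,interpolation=cv2.INTER_CUBIC))
E
```

```text
[ 0.55966994 -0.11465214  0.09669832] 0.273148195317112 28.6
```

View pics/t29.png

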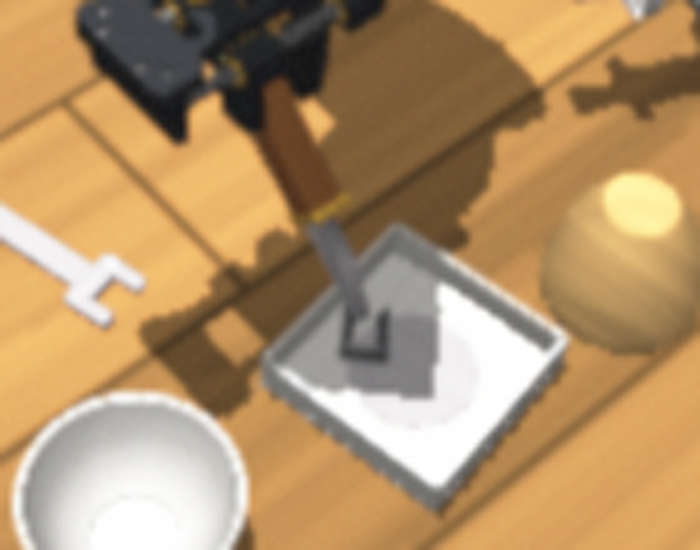

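Request:
apply_moves --pt "0 0 0" --pt "0 0 0" --yaw '[0, 0]' --gripper '[0, 0]' --force 40

```text
clock: 28.82
tool_pos: [0.5597, -0.1148, 0.0971]
eef_rot: [0.709, 0.001, -0.705, -0.001]
contact_force: [0.7, 0.3, -1.6]
opening: 0.265
```

```bash
python3 - <<'E'
from h import *
p,r,s=tool();print(p,s['opening'],s['clock'],s['contact_force'])
im=snapshot('scene'); u=proj('scene',[.66,-.11,.05])[0].astype(int)
a=cv2.resize(im[u[1]-60:u[1]+50,u[0]-80:u[0]+60,::-1],None,fx=3,fy=3,interpolation=cv2.INTER_CUBIC)
im=snapshot('wrist'); b=cv2.resize(im[:,110:420,::-1],(270,330))
cv2.imwrite('pics/t30.png',np.hstack([a,b]))
E
```

```text
[ 0.55971162 -0.11477773  0.09707092] 0.26505707042239524 28.8167 [ 0.67812785  0.27924212 -1.55921031]
```

View pics/t30.png

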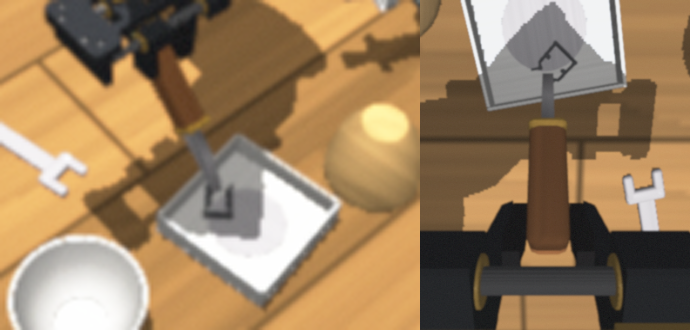

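Request:
apply_moves --pt "-1.5 0 0" --pt "-4 0 0.5" --pt "-6 0 2" --pt "-6 0 5" --pt "-6 0 8" --pt "-6 0 9.7" --pt "-6 0 9.7" --pt "-6 0 9.7" --yaw '[0, 0, 0, 0, 0, 0, 0, 0]' --gripper '[0, 0, 0, 0, 0, 0, 0, 0]' --force 40

```text
clock: 29.58
tool_pos: [0.462, -0.1149, 0.1568]
eef_rot: [0.709, 0.0, -0.705, -0.001]
contact_force: [1.5, -0.8, -1.8]
opening: 0.268
```

```bash
python3 - <<'E'
from h import *
p,r,s=tool();print(p,s['opening'],s['clock'],s['contact_force'])
im=snapshot('scene'); u=proj('scene',[.66,-.11,.05])[0].astype(int)
a=cv2.resize(im[u[1]-60:u[1]+50,u[0]-80:u[0]+60,::-1],None,fx=3,fy=3,interpolation=cv2.INTER_CUBIC)
im=snapshot('wrist'); b=cv2.resize(im[:,110:420,::-1],(270,330))
cv2.imwrite('pics/t31.png',np.hstack([a,b]))
E
```

```text
[ 0.46197769 -0.11491317  0.15683502] 0.26753362401145403 29.5833 [ 1.50246889 -0.82638242 -1.79847722]
```

View pics/t31.png

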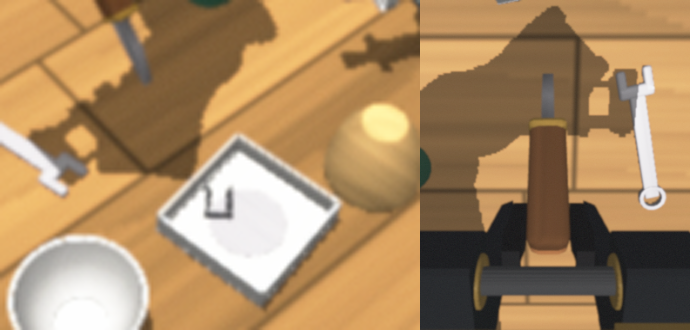

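Request:
apply_moves --pt "1.5 0 0" --pt "3.5 0 0" --pt "5.5 0 0" --pt "7 0 0" --pt "7.4 0 0" --pt "7.4 0 0" --yaw '[0, 0, 0, 0, 0, 0]' --gripper '[0, 0, 0, 0, 0, 0]' --force 40

```text
clock: 30.18
tool_pos: [0.4656, -0.115, 0.082]
eef_rot: [0.71, 0.001, -0.705, -0.0]
contact_force: [1.2, 1.2, 1.4]
opening: 0.269
```

Request:
apply_moves --pt "1.2 0 0" --pt "2.5 0 0" --pt "3.8 0 0" --pt "5.0 0 0" --pt "6.2 0 0" --pt "7.2 0 0" --pt "8.0 0 0" --pt "8.5 0 0" --pt "8.9 0 0" --pt "8.9 0 0" --yaw '[0, 0, 0, 0, 0, 0, 0, 0, 0, 0]' --gripper '[0, 0, 0, 0, 0, 0, 0, 0, 0, 0]' --force 3

```text
clock: 31.02
tool_pos: [0.4669, -0.115, -0.0071]
eef_rot: [0.71, 0.001, -0.704, -0.0]
contact_force: [0.3, -0.5, -0.7]
opening: 0.273
```

```bash
python3 - <<'E'
from h import *
p,r,s=tool();print(p,s['opening'],s['clock'],s['contact_force'],s['q'][5])
save('wrist','w32')
E
```

```text
[ 0.46688976 -0.11502958 -0.00706897] 0.2734423789887082 31.0167 [ 0.31314458 -0.51341726 -0.71663203] 0.09092104497464988
```

View pics/w32.png

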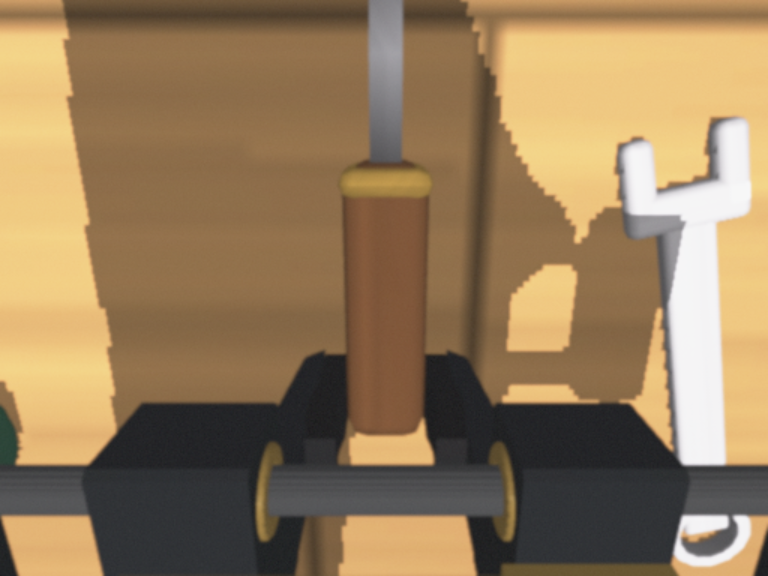

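Flat on the bench; opening and backing off straight up.

Request:
apply_moves --pt "0 0 0" --pt "0 0 0" --pt "0 0 0" --pt "0 0 0" --pt "-1.5 0 0" --pt "-4.5 0 0" --pt "-8.5 0 0" --pt "-12.5 0 0" --pt "-15 0 0" --pt "-15 0 0" --yaw '[0, 0, 0, 0, 0, 0, 0, 0, 0, 0]' --gripper '[45, 45, 45, 45, 45, 45, 45, 45, 45, 45]' --force 20

```text
clock: 31.9
tool_pos: [0.4679, -0.1162, 0.1475]
eef_rot: [0.713, -0.0, -0.701, 0.001]
contact_force: [0.1, 0.1, -0.2]
opening: 0.453
```

```bash
python3 - <<'E'
from h import *
p,r,s=tool();print(p,s['opening'],s['clock'],s['contact_force'])
save('wrist','w33'); save('scene','s33',1.5); save('side','d33',1.5)
for n in('scene','side'):
    q=spot_point('clip',n);print(n,[(a['pixel'],round(a['score'],2),np.round(atz(n,a['pixel'],.012),3)) for a in q[:2]])
E
```

```text
[ 0.46793721 -0.11617674  0.14754152] 0.45335291620839263 31.9 [ 0.08466975  0.08136187 -0.2085668 ]
scene [([259.1, 251.4], 0.49, array([ 0.638, -0.121,  0.012]))]
side [([293.0, 228.9], 0.39, array([ 0.639, -0.129,  0.012]))]
```

View pics/w33.png

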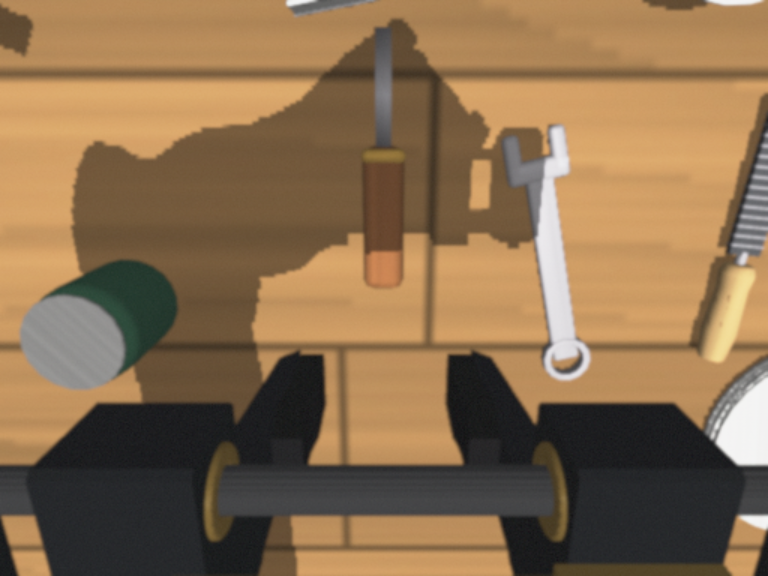

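View pics/s33.png

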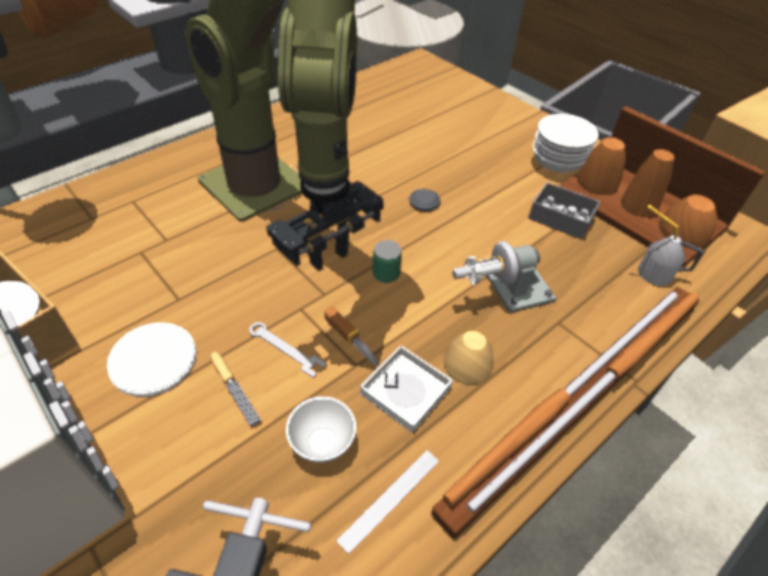

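View pics/d33.png

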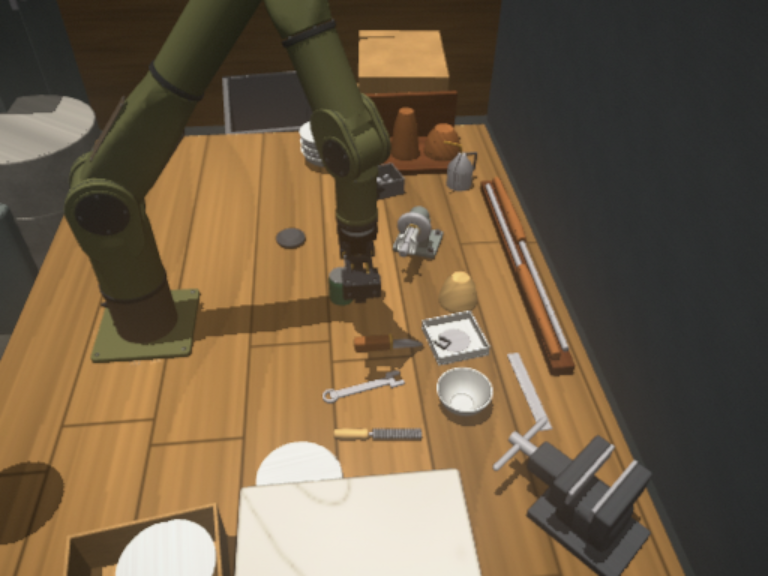

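The wedge lies flat at wrist px (383,28)–(383,285) with its nose short of the tray. The clip lies inside the tray at scene px (259,251), and the other tools are unmoved. Handing in.

```bash
python3 -c "
from plant import *
print(finish_job())"
```

```text
the job is handed in; nothing more can be done
None
```

The clip is off the axle and lying in the square parts tray, and the wedge is back flat on the bench. I handed the job in at about 32 s of the 72 s allowed.

**How it was done:**
- **Spreading:** I gripped the wedge near the rear of its handle and slid it along the axle top under the bow. The clip rose onto the flat, about 10 mm ahead of the handle face, and I lifted it away level. Readings during the slide showed about 5 N along the axle.
- **Tipping:** The moves can only turn the tool about its own long axis, so I eased the grip to 3 N over the tray. The wedge drooped nose-down under its own weight and the clip slid off into the tray.
- **Laying down:** I lowered the wedge with a light grip until it lay flat on the bench, then opened the fingers and backed off. It lies about 3 to 4 cm nearer the tray than where it started.

**Last checks:** Both the scene and side cameras show the clip on the tray floor, at about (0.638, -0.12). The networks were only moderately sure of it (0.49 and 0.39), but the pictures agree. The wedge lies flat with its nose short of the tray, the gripper touches nothing, and I saw no change in the other things.

**What disagreed or failed:**
- **Fingertip position:** The fingertips proved to be about 22 mm behind the reported TCP, not 14 mm ahead as stated. Two early grasps closed on air above the handle because of it.
- **Force while finding this:** A touch test on the handle top reached about 30 N, pressed through the closed fingertips.
- **Bench trials:** I lifted the wedge and set it back on the bench twice, to test how it pivots, before going to the axle.
- **Camera offset:** The scene camera disagreed with the wrist camera on the axle by a few millimetres. I relied on the wrist view and on touch.

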